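Pack the punch tote and hang it on the balancer

ROBOT

A 6-joint arm with a two-finger parallel gripper is mounted at the origin on the work surface. World frame = base frame: x ahead of the robot, y to its left, z up, the work surface at z = 0. Lengths are in m, angles in rad, forces in N, time in s.
With the tool pointing down it reaches from about 0.375 to 0.975 m from the base axis. Payload 3.8 kg.
Tool frame: the origin (TCP) lies midway between the tips of the shut fingers; the grasp point (between the pads) lies 19 mm behind it; z points along the fingers, y is the line along which they close (so a half turn about z gives the same grasp; the last joint's range is limited). The gripper opens to 85 mm and grips with 20 to 120 N. Pads are 22 mm wide; open, the fingers measure 114 mm over their backs; the gripper's body (76 mm by 85 mm) begins 54 mm behind the grasp point. The pads swing forward as they close: fully open they stand 13 mm farther back than shut.
Start: joints at [1.187, 0.264, 1.604, -0, 1.274, -0.037], TCP at [0.229, 0.635, 0.208] pointing down, gripper open.
Joint ranges: [-2.63, 2.63], [-0.94, 2.18], [0.31, 2.57], [-1.31, 4.45], [0, 2.66], [-2.55, 2.55]. Speed limits (rad/s): [2.57, 2.57, 3.14, 3.14, 3.14, 3.14].

INTERFACE

Orientations are given as a rotation vector (axis times angle).
In Python, from workcell import read_state, vision, ticket gives the robot as it stands. The module is installed in compiled form; this text tells all that it offers.
- The arm moves only by the tool jog_arm, never from a script. Its arguments are lists of equal length, an entry for each row: "turn": the turn, a rotation vector about the tool's x, y, z in rad, a list of three; "delta_pos": the shift along the tool's x, y, z in m, a list of three; "gripper": the finger opening in m, from 0 to 0.0854. In form: {"turn": [[rx, ry, rz], ...], "delta_pos": [[dx, dy, dz], ...], "gripper": [gripper, ...]}. A call has 1 to 20 rows; each row shifts and turns the commanded pose from where the row before left it, along the tool's axes as they then stand; what a row does not reach is not made up. A row lasts 1/12 s, in which the tool goes at most 41.7 mm and 7.16 degrees, less where a joint would pass 70% of its speed; a pose out of reach is approached as far as the arm can. A call with a gripper value outside its range is refused whole. The fingers move at their own pace and stop on an object; "grip_force" is the grip in N (left out, the last holds). Time passes only in rows, so rows that do not move let the fingers close. It gives the time, the measured TCP pose, the force, the opening and the grip force at its end, in the units of the state.
- read_state(): the state, without advancing time (a new reading comes with each control period).
- vision.read_camera(name): name is "side" or "top" or "wrist"; returns the picture (384x512x3 uint8, red, green, blue); there is no depth.
- vision.calibration(name): a dict with "vfov" (degrees; the focal length in pixels is half the picture's height over the tangent of half this angle, whatever the lens; pixels are square), "cx", "cy" (the principal point, pixels), "R" (3x3) and "t" (3): a world point X has camera coordinates R X + t; the wrist camera has in their place "mount" (4x4, takes a point from camera to tool coordinates, whose origin is the TCP and whose axes are the flange's). Camera axes: x right, y down, z forward; pixel columns grow to the right and rows downward; lengths in m; the calibration is good to about 2 mm. A picture is of the moment at which its call begins: read the wrist's pose just before it. calibration takes no time and is no camera call.
- ticket.finish_job(): hands the job in; it is judged then, once.
The state is a dict: "time": time; "q": joint angles; "joint_vel": joint speeds; "joint_torque": joint torques, N m; "tool_pos": TCP position; "tcp_rot": TCP orientation; "wrist_force": force on the tool from outside, world axes, zero at the start; "torque": the same for the moment, N m; "width": opening from 0.0 (shut) to 1.0 (fully open); "grip_force": force on a finger pad.
Only numpy, scipy, OpenCV 4.12 (cv2) and the standard library are available. Lean on these libraries where they do the work, as an engineer would, in place of code of your own. Each camera call takes 0.05 s, during which the arm holds its last target. There are 200 camera calls.

TASK

Put all the leather punches lying on the bench into the plywood tote, shared between its two bays so that it will hang level, and lay the slotted lid flat on top with the steel bail sticking up through the slot. Then pull the sprung hook of the balancer down, hook it into the tote's bail, and let go so that the spring lifts the closed tote clear of the bench and it hangs there level and still. Leave the tumbler, the stack of wallets and the wooden offcut where they are.

Things in the scene. Friction and masses are not known exactly. Their poses are not given: they have to be found in the camera images.
- tote: Loose plywood tote, 0.4 kg, 270 (x) x 170 (y) x 55 mm high; walls and floor 6 mm; a 6 mm wall across the middle (x = 0, up to 52 mm) makes two bays, each 126 x 158 mm. A fixed upright steel bail (staple of 8 mm round bar, 60 mm wide along x, in the plane y = 0) rises from the middle to 143 mm. Stands on the bench under the arc of the hook. Origin: centre of its underside; z up.
- bail_top (a point): Middle of the underside of the bail's top bar, 135 mm above the tote's underside; the opening below it is 44 mm wide (tote x) and, with the lid on, 74 mm high. The hook enters it along tote y, from the -y side. Axes as the tote.
- lid_center (a point): Lid: flat wooden board 286 mm (its x) by 186 mm (its y), 6 mm thick, with a slot 76 x 26 mm (x by y) through its middle, which drops over the bail with about 8 to 9 mm play on each side. 0.16 kg, loose, lies on the bench handle up, turned about a quarter; on the tote the handle on the tote's +y side leaves the hook most room. This point: middle of the slot, at the underside; z up.
- lid_handle (a point): Centre of the lid's bar handle: steel bar 90 mm long along lid x, 12 mm wide, 16 mm high, 50 mm to the +y side of the lid's middle and 32 mm above its underside (24 to 40 mm); it stands on a leg at each end. Axes as the lid.
- hook_knob (a point): Wooden knob, upright cylinder 28 mm across, 45 mm high, on the end of the balancer's swing arm, straight above the hook. This point: its centre, 22.5 mm above the arm's top face, about 0.308 m above the bench at rest. The arm, a bar 18 mm wide and 12 mm high, runs along this point's +x axis 230 mm to the upright column (up to 0.52 m high). z up; turns with the arm.
- hook_seat (a point): Inner bottom of the steel hook, where a hung bar rests: 116.5 mm below the knob's centre and 17 mm to its +y side; axes as the knob. The hook is a U of 8 mm round bar open upward: shank straight down below the knob, bottom running to +y, upturned tip 40 mm from the shank (centre lines). The tip ends 22 mm above this point; the lowest metal is 8 mm below it.
- lift (a joint): How far the sprung hook is pulled down, m: 0 at rest (top), 0.13 fully down. The spring pulls up with about 12.5 N at the top and 15 N at the bottom, damped (50 N s/m). It never latches: let go, it rises to the top, lifting up to about 1.2 kg.
- swing (a joint): Angle of the hook arm about its upright column, rad, -0.4 to 1.3. At 0 the arm points from the column towards the robot (column yaw up to 0.06); growing values carry the knob to the robot's right (-y). The hook's tip leads as the value falls. Light friction, stays where left. Starts swung aside at 1.0 to 1.17; the tote stands near 0.
- tumbler: Bystander: red tumbler, 84 mm across, 90 mm high, to be left alone; origin at the centre of its underside.
- wallets: Bystander: stack of three brown leather wallets, 90 x 110 x 36 mm, to be left alone; origin at the centre of its underside.
- offcut: Bystander: wooden offcut 90 x 60 x 22 mm, to be left alone; origin at the centre of its underside.
- punch0_grip (a point): Leather punch (may be absent), 88 mm long, 70 g: square beech grip 60 mm long, 26 mm wide (its y), 30 mm high (its z), then a steel shank with a round steel head 16 mm in diameter. Lies on its grip; if dropped it may come to stand on end. This point: centre of the grip; x along the punch towards the head, whose end is 58 mm from here; the other end 30 mm.
- punch1_grip (a point): Leather punch (may be absent), 88 mm long, 70 g: square beech grip 60 mm long, 26 mm wide (its y), 30 mm high (its z), then a steel shank with a flat chisel-like steel head 22 mm wide. Lies on its grip; if dropped it may come to stand on end. This point: centre of the grip; x along the punch towards the head, whose end is 58 mm from here; the other end 30 mm.
- punch2_grip (a point): Leather punch (may be absent), 88 mm long, 70 g: square beech grip 60 mm long, 26 mm wide (its y), 30 mm high (its z), then a steel shank with a round steel head 16 mm in diameter. Lies on its grip; if dropped it may come to stand on end. This point: centre of the grip; x along the punch towards the head, whose end is 58 mm from here; the other end 30 mm.
- punch3_grip (a point): Leather punch (may be absent), 88 mm long, 70 g: square beech grip 60 mm long, 26 mm wide (its y), 30 mm high (its z), then a steel shank with a flat chisel-like steel head 22 mm wide. Lies on its grip; if dropped it may come to stand on end. This point: centre of the grip; x along the punch towards the head, whose end is 58 mm from here; the other end 30 mm.
- punch4_grip (a point): Leather punch (may be absent), 88 mm long, 70 g: square beech grip 60 mm long, 26 mm wide (its y), 30 mm high (its z), then a steel shank with a round steel head 16 mm in diameter. Lies on its grip; if dropped it may come to stand on end. This point: centre of the grip; x along the punch towards the head, whose end is 58 mm from here; the other end 30 mm.
Mind the look-alikes: they are no part of the job. Leave any orange look-alike of the part that bears punch2_grip alone.

How it is judged:
By the outcome, as a careful person would: the job done as asked, in the order asked, and still so for the second after the job is handed in, with the robot touching nothing.
Of punch0, punch1, punch2, punch3, punch4 only 3 to 4 are there at a start; the rules pass over those that are not, and their reading is None.
At some moment in a run one of punch0, punch1, punch2, punch3, punch4 may be knocked a few centimetres aside while the robot is not near it.
Once in a run the grip may slacken for a moment while it holds something.
It also fails if it takes over 210 s, if anything falls off the work surface, if the arm or the gripper's body presses on something with over 40 N, if the wrist force passes 120 N, or if a joint passes its speed limit or range.

## Working session

There is one attempt and no reset: what is moved stays moved. The work goes in short steps, Python scripts to look and compute and a tool call to move; the robot and the scene stay as the last step left them, time stands still between calls to the robot, and variables do not carry over. Pictures are saved under pics/ and viewed, at most 14 in all, crops included, and the job is handed in when it is done.

Besides the shell and the picture viewer there is one more tool, called after "Call:" by a JSON object that holds its "op" and its "data". jog_arm: Moves the arm, as the interface text tells. Its arguments: {"type":"object","properties":{"turn":{"type":"array","items":{"type":"array","items":{"type":"number"}}},"delta_pos":{"type":"array","items":{"type":"array","items":{"type":"number"}}},"gripper":{"type":"array","items":{"type":"number"}},"grip_force":{"type":"number"}},"required":["turn","delta_pos","gripper"]}

```bash
mkdir -p pics; cat > h.py <<'E'
import numpy as np, cv2
from scipy.spatial.transform import Rotation as Ro
from workcell import read_state, vision, ticket
def cam(name):
    c=vision.calibration(name); f=192/np.tan(np.radians(c['vfov'])/2)
    if name=='wrist':
        s=read_state(); T=np.eye(4); T[:3,:3]=Ro.from_rotvec(s['tcp_rot']).as_matrix(); T[:3,3]=s['tool_pos']
        M=T@np.array(c['mount']); return f,c['cx'],c['cy'],M[:3,:3],M[:3,3]
    R=np.array(c['R']);t=np.array(c['t']); return f,c['cx'],c['cy'],R.T,-R.T@t
def plane(k,u,v,z):
    f,cx,cy,R,o=k; d=R@np.array([(u-cx)/f,(v-cy)/f,1]); return o+d*(z-o[2])/d[2]
def proj(k,X):
    f,cx,cy,R,o=k; p=R.T@(np.array(X)-o); return np.array([cx+f*p[0]/p[2],cy+f*p[1]/p[2]])
def shot(name,fn):
    k=cam(name); im=vision.read_camera(name); cv2.imwrite(f'pics/{fn}.png',im[:,:,::-1]); return k,im
E
python3 - <<'E'
from h import *
a=[shot(n,n+'0') for n in('top','side','wrist')]
for n,(k,i) in zip(('top','side','wrist'),a): print(n,k[0],k[1:3],k[3].round(3).tolist(),k[4].round(3))
im=np.hstack([a[0][1],a[1][1]]);
cv2.imwrite('pics/top0b.png',cv2.resize(a[0][1],(768,576))[:,:,::-1])
cv2.imwrite('pics/side0b.png',cv2.resize(a[1][1],(768,576))[:,:,::-1])
print(read_state())
E
```

```text
top 466.6485095361774 (261.04909222428074, 201.56001236012852) [[0.009, -0.988, 0.155], [-1.0, -0.007, 0.016], [-0.015, -0.156, -0.988]] [0.293 0.016 1.732]
side 420.8031719225387 (255.03594794296725, 190.57377846185585) [[-0.957, -0.168, 0.236], [-0.289, 0.502, -0.815], [0.019, -0.848, -0.529]] [0.257 0.999 0.823]
wrist 288.8213287511917 (257.0816387232269, 187.66169015061996) [[0.339, 0.897, 0.284], [0.941, -0.323, -0.105], [-0.002, 0.302, -0.953]] [0.157 0.661 0.373]
{'time': 0.15, 'q': array([ 1.18708591e+00,  2.64612175e-01,  1.60507467e+00,  1.33734176e-06,
        1.27367633e+00, -3.68817211e-02]), 'joint_vel': array([ 0.00172921, -0.00174962, -0.00429448, -0.00022319,  0.00046604,
        0.00034278]), 'joint_torque': array([-4.01196371e-05, -5.15910673e+01, -3.67956233e+01, -8.67595736e-05,
        8.20046553e-03, -3.17260867e-05]), 'tool_pos': array([0.22920628, 0.63424784, 0.20661868]), 'tcp_rot': array([-5.42007182e-01, -3.09410654e+00,  2.71911686e-03]), 'wrist_force': array([ 0.19904301, -0.57752611, -0.71155188]), 'torque': array([ 0.02899868, -0.02612192, -0.03422823]), 'grip_force': 0.0, 'width': 1.0049094036877335}
```

View pics/top0b.png

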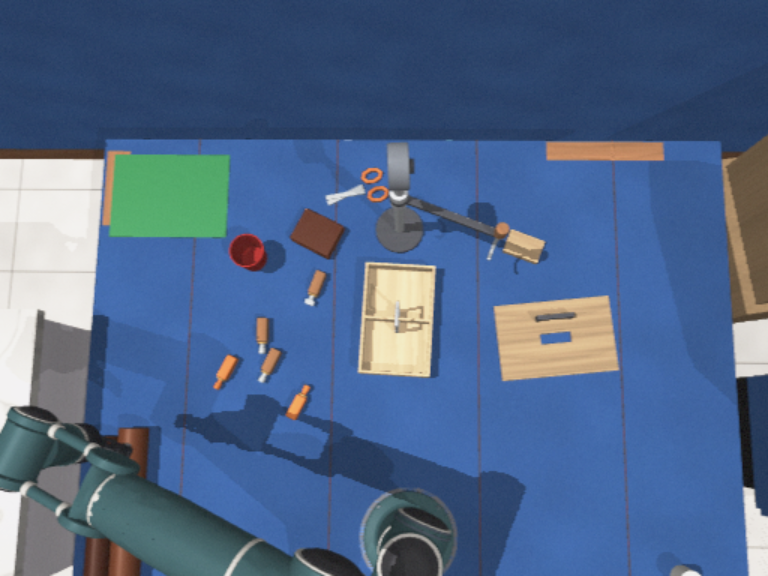

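View pics/side0b.png

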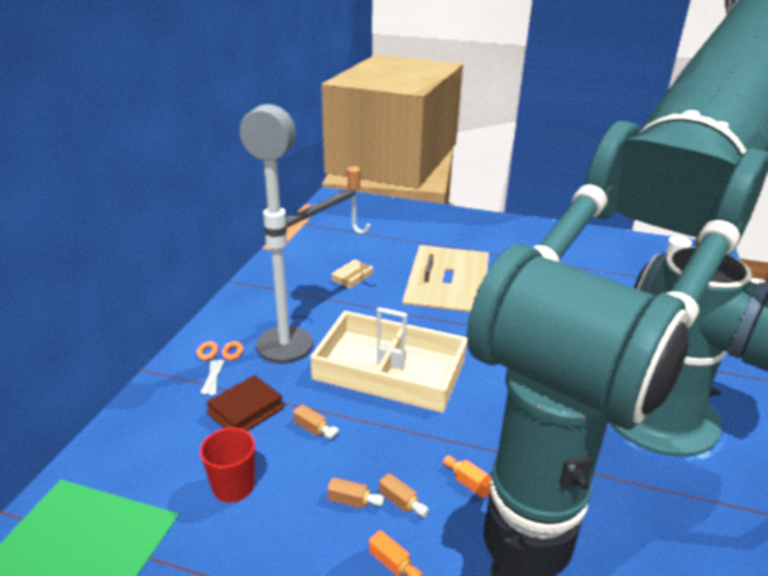

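The top picture shows three brown, steel-headed punches at about (315,285), (263,332) and (270,362). The two orange look-alikes are at (227,370) and (300,402). The tote is around (398,318), the lid around (556,338), and the knob is at (502,229).

```bash
cat >> h.py <<'E'
def punches(k,im,zt=0.03,amin=60,roi=None):
    hsv=cv2.cvtColor(im,cv2.COLOR_RGB2HSV); out=[]
    m=cv2.inRange(hsv,(5,90,60),(20,255,255))
    n,l,st,c=cv2.connectedComponentsWithStats(m)
    for i in range(1,n):
        if st[i,4]<amin: continue
        ys,xs=np.nonzero(l==i); mh=hsv[ys,xs].mean(0)
        P=np.array([plane(k,u,v,zt)[:2] for u,v in zip(xs,ys)])
        r=cv2.minAreaRect((P*1000).astype(np.float32)); out.append((P.mean(0),r,mh,st[i]))
    return out
E
python3 - <<'E'
from h import *
k=cam('top'); im=cv2.imread('pics/top0.png')[:,:,::-1].copy()
for c,r,mh,s in punches(k,im): print(c.round(3),np.round(r[0]),np.round(r[1]),round(r[2]),mh.round(),s)
for n,(u,v),z in [('headA',(310,300),.02),('headB',(263,349),.02),('headC',(264,378),.02),('knob',(502,229),.33),('column',(400,198),.3),('lidslot',(556,338),.006),('handle',(555,316),.04),('lid c1',(494,306),.006),('lid c2',(608,296),.006),('lid c3',(619,370),.006),('lid c4',(503,380),.006),('t1',(367,262),.055),('t2',(436,265),.055),('t3',(431,377),.055),('t4',(358,373),.055),('bail',(396,316),.143)]: print(n,plane(k,u/1.5,v/1.5,z).round(3))
E
```

```text
[ 0.752 -0.838] [ 758. -832.] [109. 480.] 86 [ 16.  95. 119.] [ 482   91   30  124 2790]
[ 0.955 -0.495] [ 954. -493.] [ 44. 289.] 0 [ 12. 124. 192.] [365  95  77  12 893]
[0.941 0.922] [941. 922.] [ 20. 265.] 0 [ 12. 118.  81.] [  0 100  69   6 414]
[0.861 0.765] [852. 748.] [ 54. 191.] 90 [ 13. 121. 199.] [ 69 101  18  49 218]
[0.888 0.099] [888.  98.] [36. 49.] 0 [ 10. 155. 213.] [241 112  14  10  78]
[0.84  0.082] [839.  82.] [37. 53.] 28 [ 10. 157. 201.] [245 124  14  11  77]
[0.735 0.233] [736. 232.] [110.  89.] 64 [  7. 127. 108.] [194 139  35  33 671]
[ 0.746 -0.227] [ 745. -228.] [30. 35.] 89 [ 12. 121. 164.] [330 149   9  10  72]
[0.609 0.231] [609. 231.] [25. 63.] 71 [ 13. 122. 177.] [206 180  11  18 111]
[ 0.505 -0.432] [ 501. -427.] [ 47. 128.] 7 [ 16.  91. 205.] [372 211  36  15 219]
[0.491 0.361] [490. 360.] [60. 22.] 2 [ 13. 123. 179.] [172 212   7  17 108]
[ 0.489 -0.282] [ 487. -287.] [ 48. 141.] 5 [ 16.  91. 207.] [332 215  39  16 189]
[0.415 0.338] [415. 339.] [25. 62.] 65 [ 12. 122. 180.] [175 232  12  18 120]
[ 0.435 -0.385] [ 434. -385.] [23. 78.] 6 [ 16.  91. 
[... 324 characters left out ...]
5.] [191 257  16  23 153]
[0.21  0.655] [194. 664.] [109.  72.] 0 [  9. 138. 100.] [ 78 286  21  32 357]
[-0.046  0.734] [-46. 734.] [46. 81.] 90 [  7. 120.  88.] [ 56 359  15  25 313]
[-0.058  0.67 ] [-49. 666.] [74. 72.] 1 [  9. 138. 115.] [ 72 361  21  23 356]
headA [0.567 0.246 0.02 ]
headB [0.444 0.359 0.02 ]
headC [0.373 0.354 0.02 ]
knob [ 0.668 -0.187  0.33 ]
column [0.743 0.024 0.3  ]
lidslot [ 0.479 -0.363  0.006]
handle [ 0.529 -0.354  0.04 ]
lid c1 [ 0.557 -0.211  0.006]
lid c2 [ 0.585 -0.494  0.006]
lid c3 [ 0.401 -0.514  0.006]
lid c4 [ 0.374 -0.23   0.006]
t1 [0.657 0.105 0.055]
t2 [ 0.65  -0.064  0.055]
t3 [ 0.378 -0.052  0.055]
t4 [0.386 0.122 0.055]
bail [0.512 0.032 0.143]
```

Call:
{"op": "jog_arm", "data": {"turn": [[0,0,0],[0,0,0],[0,0,0],[0,0,0],[0,0,0],[0,0,0],[0,0,0],[0,0,0],[0,0,0],[0,0,0],[0,0,0],[0,0,0],[0,0,0],[0,0,0],[0,0,0],[0,0,0],[0,0,0],[0,0,0],[0,0,0],[0,0,0]], "delta_pos": [[-0.01,-0.005,0.001],[-0.02,-0.01,0.003],[-0.029,-0.0145,0.003],[-0.029,-0.0145,0.003],[-0.029,-0.0145,0.003],[-0.029,-0.0145,0.003],[-0.029,-0.0145,0.003],[-0.029,-0.0145,0.003],[-0.029,-0.0145,0.003],[-0.029,-0.0145,0.003],[-0.029,-0.0145,0.003],[-0.029,-0.0145,0.003],[-0.029,-0.0145,0.003],[-0.029,-0.0145,0.003],[-0.029,-0.0145,0.003],[-0.029,-0.0145,0.003],[-0.029,-0.0145,0.003],[-0.02,-0.01,0.003],[-0.01,-0.005,0.002],[0,0,0]], "gripper": [0.085,0.085,0.085,0.085,0.085,0.085,0.085,0.085,0.085,0.085,0.085,0.085,0.085,0.085,0.085,0.085,0.085,0.085,0.085,0.085]}}

```text
time: 1.82
tool_pos: [0.6117, 0.2312, 0.1528]
tcp_rot: [-0.547, -3.093, 0.002]
wrist_force: [0.4, -0.0, -0.2]
width: 0.994
grip_force: 0.0
```

```bash
cat >> h.py <<'E'
def tool():
    s=read_state(); return np.array(s['tool_pos']),Ro.from_rotvec(s['tcp_rot']).as_matrix(),s
def to(x,y,z,yawdeg=None):
    """delta in present tool axes; then rz (rad) to bring tool y to yawdeg, with residual tilt"""
    p,R,s=tool(); d=R.T@(np.array([x,y,z])-p)
    a=np.degrees(np.arctan2(R[1,1],R[0,1])); print('TCP',p.round(4),'ytool deg',a.round(2),'tilt',R[:2,2].round(4),'t',round(s['time'],1))
    print(' delta',d.round(4))
    if yawdeg is not None:
        yy=np.radians(yawdeg); Y=np.array([np.cos(yy),np.sin(yy),0]);Z=np.array([0,0,-1.]);X=np.cross(Y,Z)
        T=np.c_[X,Y,Z]; print(' turn',Ro.from_matrix(R.T@T).as_rotvec().round(4),' delta after turn',(T.T@(np.array([x,y,z])-p)).round(4))
def refine(k,im,x,y,lo=(5,90,60),hi=(20,255,255),zt=.03):
    """brown grip nearest (x,y): mean of top-face pixels & rect"""
    c=[q for q in punches(k,im,zt,200)]
    return sorted(c,key=lambda q:np.hypot(*(q[0]-[x,y])))[:1]
E
python3 - <<'E'
from h import *
kt,it=shot('top','top1'); kw,iw=shot('wrist','w1')
print('top');
for c,r,mh,s in punches(kt,it):
    if 90<s[4]<180: print(c.round(3),np.round(r[0]),np.round(r[1]),round(r[2]),mh.round(),s)
print('wrist')
for c,r,mh,s in punches(kw,iw,amin=300): print(c.round(3),np.round(r[0]),np.round(r[1]),round(r[2],1),mh.round(),s)
print([proj(kw,(.609,.231,.03)).round(),proj(kw,(.567,.246,.02)).round()])
to(.609,.231,.1,70)
cv2.imwrite('pics/c1.png',np.hstack([iw,it])[:,:,::-1][:, :])
c=np.hstack([cv2.resize(iw,(400,300)),cv2.resize(it[150:],(400,300))]); cv2.imwrite('pics/c1.png',c[:,:,::-1])
E
```

```text
top
[0.49  0.361] [490. 360.] [60. 22.] 2 [ 13. 123. 164.] [172 212   7  17 104]
[0.415 0.338] [415. 339.] [25. 62.] 65 [ 13. 122. 177.] [175 232  12  18 120]
[0.392 0.447] [387. 450.] [28. 85.] 65 [ 12. 156. 210.] [143 237  16  23 157]
wrist
[0.398 0.083] [397.  83.] [39. 21.] 87.8 [ 18. 114. 126.] [  0   0  39  30 818]
[0.573 0.052] [529.  22.] [212. 271.] 87.0 [ 18. 113. 157.] [    0     0   175   299 16863]
[0.721 0.233] [616. 243.] [126. 363.] 85.2 [  9. 200. 105.] [ 147    0  197  309 6957]
[0.505 0.359] [503. 360.] [39. 31.] 0.9 [ 14. 172. 160.] [ 327    0   45   46 1487]
[0.607 0.233] [607. 233.] [25. 65.] 70.0 [ 14. 173. 200.] [ 244  139   25   62 1414]
[ 0.516 -0.002] [516.  -5.] [27. 49.] 87.9 [ 18. 114. 170.] [  0 141  32  49 747]
[array([255., 173.]), array([254., 129.])]
TCP [0.6102 0.2337 0.1533] ytool deg 70.08 tilt [-0.0014  0.0003] t 1.9
 delta [ 0.0001 -0.003   0.0533]
 turn [-0.0002 -0.0014  0.0014]  delta after turn [ 0.0001 -0.003   0.0533]
```

View pics/c1.png

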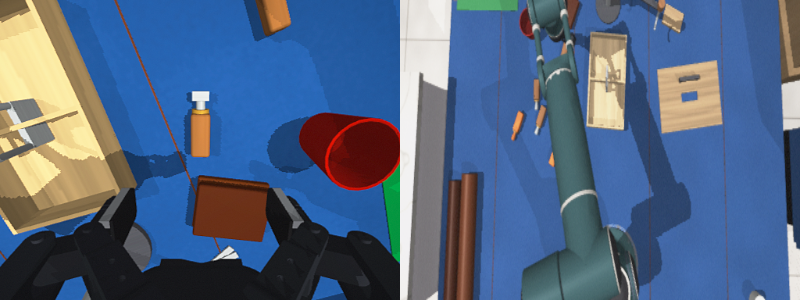

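The wrist view shows punch A at about (256,173) full-size, its head pointing up in the picture. The top view shows no fourth punch and nothing hidden under the old arm position.

Call:
{"op": "jog_arm", "data": {"turn": [[0,0,0],[0,0,0],[0,0,0],[0,0,0],[0,0,0],[0,0,0],[0,0,0],[0,0,0],[0,0,0],[0,0,0],[0,0,0],[0,0,0],[0,0,0],[0,0,0],[0,0,0],[0,0,0],[0,0,0]], "delta_pos": [[-0.006,0,0.02],[0,0,0.03],[0,0,0.03],[0,0,0.03],[0,0,0.02],[0,0,0.012],[0,0,0.004],[0,0,0],[0,0,0],[0,0,0],[0,0,0],[0,0,0],[0,0,0],[0,0,-0.01],[0,0,-0.03],[0,0,-0.03],[0,0,-0.03]], "gripper": [0.07,0.07,0.07,0.07,0.07,0.07,0.07,0.01,0.01,0.01,0.01,0.01,0.01,0.01,0.01,0.01,0.01], "grip_force": 70}}

```text
time: 3.33
tool_pos: [0.616, 0.2315, 0.109]
tcp_rot: [-0.542, -3.094, 0.001]
wrist_force: [0.1, -0.1, 0.5]
width: 0.12
grip_force: 0.0
```

```bash
python3 - <<'E'
from h import *
kt,it=shot('top','top2'); kw,iw=shot('wrist','w2'); ks,i3=shot('side','s2')
for c,r,mh,s in punches(kw,iw,amin=300): print(c.round(3),np.round(r[0]),np.round(r[1]),round(r[2],1),mh.round(),s)
print([proj(kw,(.609,.231,.03)).round()],read_state()['width'],read_state()['grip_force'])
c=np.hstack([cv2.resize(iw,(400,300)),cv2.resize(i3,(400,300))]); cv2.imwrite('pics/c2.png',c[:,:,::-1])
E
```

```text
[0.575 0.073] [578.  79.] [151. 307.] 54.8 [ 18. 113. 160.] [    0     0   161   311 19044]
[0.54  0.197] [555. 197.] [  2. 206.] 90.0 [ 11. 205. 137.] [136   0  99 231 453]
[0.516 0.357] [519. 357.] [34. 16.] 70.3 [ 14. 172. 140.] [341   0  45  25 786]
[0.607 0.233] [607. 233.] [25. 65.] 70.0 [ 14. 172. 204.] [ 237  133   29   71 1829]
[0.526 0.067] [535.  60.] [65. 28.] 86.7 [ 18. 114. 156.] [  0 135  70  43 436]
[0.697 0.27 ] [697. 268.] [71. 11.] 62.2 [ 11. 209.  89.] [281 233  70  18 561]
[0.724 0.197] [725. 196.] [35. 98.] 71.2 [  9. 196. 107.] [ 241  243   34   81 1585]
[0.723 0.27 ] [725. 268.] [62. 34.] 62.8 [  9. 198. 105.] [ 296  247   61   33 1326]
[array([249., 172.])] 0.11542655315790935 0.0
```

View pics/c2.png

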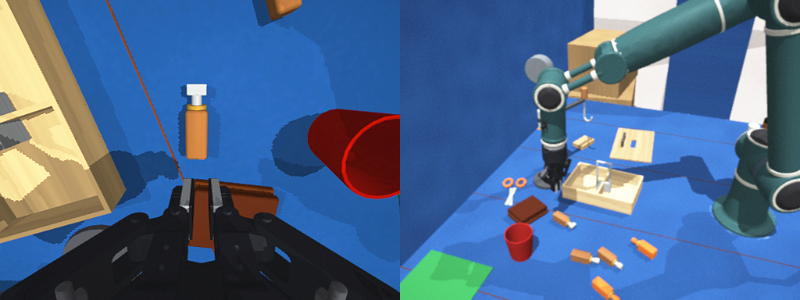

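```bash
python3 - <<'E'
from h import *
p,R,s=tool(); print(p)
for n in('side','top','wrist'):
    k=cam(n); print(n,'TCP',proj(k,p).round(),'punchA',proj(k,(.607,.233,.02)).round(),'below TCP',proj(k,(p[0],p[1],0)).round())
k=cam('side'); im=cv2.imread('pics/s2.png')
for c,r,mh,q in punches(k,im[:,:,::-1].copy(),amin=150): print(c.round(3),q,mh.round())
a=cv2.imread('pics/s2.png')[190:310,310:430]; b=cv2.imread('pics/top2.png')[120:240,150:270]
cv2.imwrite('pics/c3.png',cv2.resize(np.hstack([a,b]),(800,400),interpolation=cv2.INTER_CUBIC))
E
```

```text
[0.61973648 0.23275491 0.11301587]
side TCP [201. 251.] punchA [207. 279.] below TCP [203. 283.]
top TCP [208. 181.] punchA [211. 189.] below TCP [211. 187.]
wrist TCP [257. 224.] punchA [252. 169.] below TCP [256. 176.]
[ 1.219 -1.774] [ 215   38   57   52 1156] [ 18. 108. 188.]
[ 0.758 -0.915] [ 216   91   87   44 2011] [ 17. 113. 175.]
[0.63  0.031] [209 211  41  45 560] [ 19.  93. 183.]
[ 0.464 -0.042] [272 218  30  21 323] [ 19.  93. 185.]
[0.73  0.246] [ 139  251   49   35 1058] [  7. 174. 114.]
[0.605 0.245] [196 270  22  20 244] [ 14. 133. 209.]
[0.309 0.286] [296 304  33  27 375] [ 15. 172. 241.]
[0.414 0.351] [254 316  24  25 326] [ 14. 133. 209.]
[0.487 0.376] [219 319  27  19 358] [ 13. 137. 199.]
[0.391 0.459] [247 354  35  30 499] [ 15. 173. 243.]
```

View pics/c3.png

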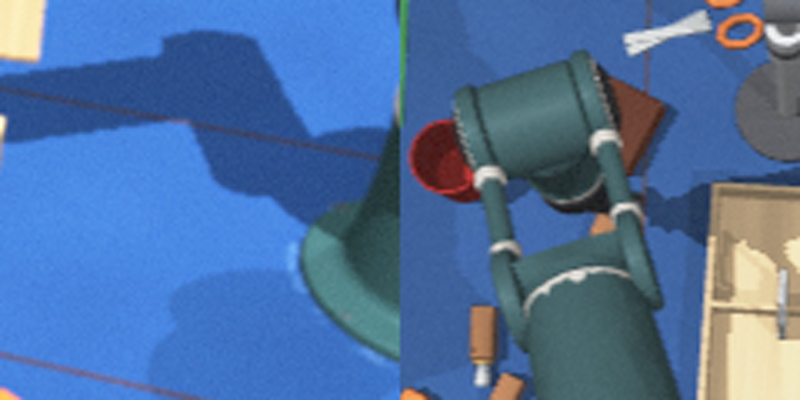

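The crop shows only that the punch is still where it was. The geometry agrees in all views, so I most likely lifted before the fingers had closed. I'll retry and check the grip before lifting.

Call:
{"op": "jog_arm", "data": {"turn": [[0,0,0],[0,0,0],[0,0,0],[0,0,0],[0,0,0],[0,0,0],[0,0,0],[0,0,0],[0,0,0],[0,0,0],[0,0,0],[0,0,0]], "delta_pos": [[0,0,0],[0,0,0],[0,0,0],[0,0,0],[0,0,0],[0,0,0.02],[0,0,0.03],[0,0,0.03],[0,0,0.015],[0,0,0.006],[0,0,0.002],[0,0,0]], "gripper": [0.07,0.07,0.07,0.07,0.07,0.07,0.07,0.07,0.07,0.07,0.07,0.07]}}

```text
time: 4.48
tool_pos: [0.6166, 0.2318, 0.0045]
tcp_rot: [-0.542, -3.094, 0.0]
wrist_force: [-0.2, -0.3, 0.0]
width: 0.819
grip_force: 0.0
```

Call:
{"op": "jog_arm", "data": {"turn": [[0,0,0],[0,0,0],[0,0,0],[0,0,0],[0,0,0],[0,0,0],[0,0,0],[0,0,0]], "delta_pos": [[0,0,0],[0,0,0],[0,0,0],[0,0,0],[0,0,0],[0,0,0],[0,0,0],[0,0,0]], "gripper": [0.01,0.01,0.01,0.01,0.01,0.01,0.01,0.01]}}

```text
time: 5.15
tool_pos: [0.6177, 0.2313, 0.0068]
tcp_rot: [0.541, 3.092, 0.0]
wrist_force: [-1.5, -2.6, 5.7]
width: 0.119
grip_force: 2.8
```

```bash
python3 - <<'E'
from h import *
kw,iw=shot('wrist','w4'); ks,i3=shot('side','s4')
s=read_state(); print(s['width'],s['grip_force'],s['wrist_force'],proj(ks,s['tool_pos']))
c=np.hstack([cv2.resize(iw,(400,300)),cv2.resize(i3[200:350,110:310],(400,300))]); cv2.imwrite('pics/c4.png',c[:,:,::-1])
E
```

```text
0.11704226424459656 2.805443375254981 [-1.14913888 -2.71120657  5.28129979] [203.8635199  281.09028239]
```

View pics/c4.png

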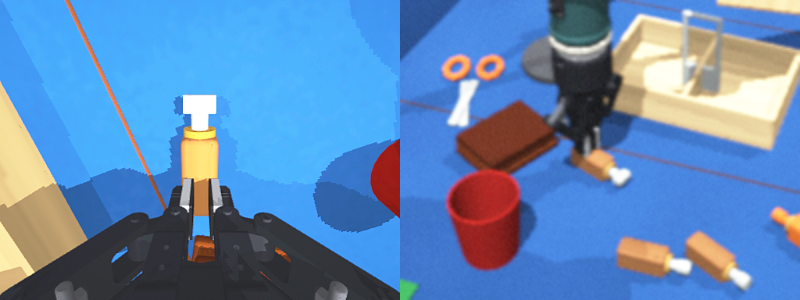

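```bash
python3 - <<'E'
from h import *
k=cam('wrist'); kk=list(k)
for n,u,v,z in[('headend',199,96,.02),('collar',200,130,.03),('collarback',200,139,.03),('L',182,160,.03),('R',218,160,.03),('tipL',190,180,.03),('tipR',212,180,.03),('between butt',203,214,.03)]: print(n,plane(k,u*1.28,v*1.28,z).round(4))
p,R,s=tool(); print(p,R[:,0].round(3),proj(k,p),proj(k,p-R[:,2]*.019))
im=cv2.imread('pics/w1.png')[:,:,::-1].copy()
a=cv2.imread('pics/w4.png')[140:320,160:360]; cv2.imwrite('pics/c5.png',cv2.resize(a,(800,600)[:2] if 0 else (660,594),interpolation=cv2.INTER_CUBIC))
E
```

```text
headend [0.5573 0.2521 0.02  ]
collar [0.5771 0.2457 0.03  ]
collarback [0.5828 0.2436 0.03  ]
L [0.5926 0.2271 0.03  ]
R [0.6009 0.2501 0.03  ]
tipL [0.6085 0.2269 0.03  ]
tipR [0.6137 0.2414 0.03  ]
between butt [0.6376 0.2262 0.03  ]
[0.6177003  0.23130547 0.00677906] [-0.941  0.34  -0.002] [256.56526535 224.3036599 ] [256.5016159  238.44782234]
```

View pics/c5.png

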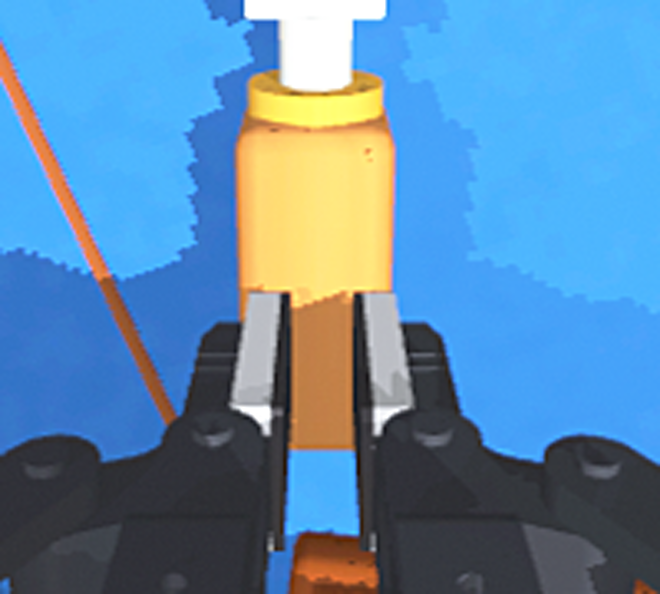

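The wrist crop shows the finger tips at about (262,229), lying over the grip instead of beside it. So the real tips end roughly 25 mm behind the stated TCP, and the fingers closed on top of the punch. I'll open and go lower, checking the force.

Call:
{"op": "jog_arm", "data": {"turn": [[0,0,0],[0,0,0],[0,0,0],[0,0,0],[0,0,0],[0,0,0],[0,0,0],[0,0,0],[0,0,0],[0,0,0]], "delta_pos": [[0,0,-0.01],[0,0,-0.01],[0,0,0],[0,0,0],[0,0,0],[0,0,0.01],[0,0,0.01],[0,0,0.005],[0,0,0.003],[0,0,0]], "gripper": [0.05,0.05,0.05,0.05,0.05,0.05,0.05,0.05,0.05,0.05]}}

```text
time: 6.08
tool_pos: [0.6149, 0.2312, -0.0056]
tcp_rot: [-0.541, -3.091, 0.003]
wrist_force: [0.0, -0.2, -0.4]
width: 0.58
grip_force: 0.0
```

```bash
python3 - <<'E'
from h import *
kw,iw=shot('wrist','w6'); ks,i3=shot('side','s6'); kt,it=shot('top','t6')
s=read_state(); print(s['tool_pos'],s['width'],s['grip_force'],s['wrist_force'])
print(proj(ks,s['tool_pos']))
c=np.hstack([cv2.resize(iw[100:340,100:420],(400,300)),cv2.resize(i3[215:305,150:270],(400,300),interpolation=cv2.INTER_CUBIC)]); cv2.imwrite('pics/c6.png',c[:,:,::-1])
E
```

```text
[ 0.61657038  0.23177342 -0.00345397] 0.5803235724154655 0.0 [ 0.76100683  0.14104728 -0.64648896]
[204.35299798 284.05345078]
```

View pics/c6.png

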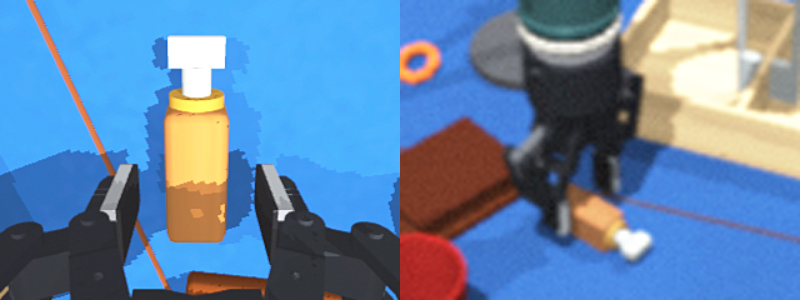

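The fingers now straddle the grip without touching the bench, at TCP z ≈ -0.004. I'll go a little lower and close.

Call:
{"op": "jog_arm", "data": {"turn": [[0,0,0],[0,0,0],[0,0,0],[0,0,0],[0,0,0],[0,0,0],[0,0,0],[0,0,0],[0,0,0],[0,0,0]], "delta_pos": [[0,0,0.005],[0,0,0.003],[0,0,0.002],[0,0,0],[0,0,0],[0,0,0],[0,0,0],[0,0,0],[0,0,0],[0,0,0]], "gripper": [0.05,0.05,0.05,0.05,0.01,0.01,0.01,0.01,0.01,0.01]}}

```text
time: 7.07
tool_pos: [0.6169, 0.2319, -0.0129]
tcp_rot: [0.542, 3.094, 0.001]
wrist_force: [0.2, 0.6, 2.6]
width: 0.287
grip_force: 72.6
```

Call:
{"op": "jog_arm", "data": {"turn": [[0,0,0],[0,0,0],[0,0,0],[0,0,0],[0,0,0],[0,0,0],[0,0,0],[0,0,0.106],[0,0,0.106],[0,0,0.106],[0,0,0.106],[0,0,0.106],[0,0,0.106],[0,0,0.106],[0,0,0.106],[0,0,0.106],[0,0,0.106],[0,0,0.106],[0,0,0.106],[0,0,0]], "delta_pos": [[0,0,-0.01],[0,0,-0.03],[0,0,-0.03],[0,0,-0.03],[0,0,-0.03],[0,0,-0.02],[0,0,-0.01],[0,0,0],[0,0,0],[0,0,0],[0,0,0],[0,0,0],[0,0,0],[0,0,0],[0,0,0],[0,0,0],[0,0,0],[0,0,0],[0,0,0],[0,0,0]], "gripper": [0.01,0.01,0.01,0.01,0.01,0.01,0.01,0.01,0.01,0.01,0.01,0.01,0.01,0.01,0.01,0.01,0.01,0.01,0.01,0.01]}}

```text
time: 8.73
tool_pos: [0.6155, 0.2314, 0.1455]
tcp_rot: [-2.276, -2.164, 0.003]
wrist_force: [-0.7, 0.6, -0.3]
width: 0.286
grip_force: 72.3
```

Call:
{"op": "jog_arm", "data": {"turn": [[0,0,0],[0,0,0],[0,0,0],[0,0,0],[0,0,0],[0,0,0],[0,0,0],[0,0,0],[0,0,0],[0,0,0],[0,0,0],[0,0,0]], "delta_pos": [[-0.011,-0.001,0],[-0.02,-0.0015,0],[-0.026,-0.0018,0],[-0.026,-0.0018,0],[-0.026,-0.0018,0],[-0.026,-0.0018,0],[-0.026,-0.0018,0],[-0.026,-0.0018,0],[-0.026,-0.0018,0],[-0.026,-0.0018,0],[-0.02,-0.0015,0],[0,0,0]], "gripper": [0.01,0.01,0.01,0.01,0.01,0.01,0.01,0.01,0.01,0.01,0.01,0.01]}}

```text
time: 9.73
tool_pos: [0.5843, -0.0303, 0.1463]
tcp_rot: [2.274, 2.167, -0.004]
wrist_force: [1.1, 0.6, -1.0]
width: 0.287
grip_force: 72.2
```

```bash
python3 - <<'E'
from h import *
kw,iw=shot('wrist','w7')
s=read_state(); print(s['width'],s['grip_force'])
im=cv2.imread('pics/top0.png')[:,:,::-1].copy(); k=cam('top')
h=cv2.cvtColor(im,cv2.COLOR_RGB2HSV); m=cv2.inRange(h,(10,20,130),(40,140,255)); n,l,st,c=cv2.connectedComponentsWithStats(m)
for i in range(1,n):
    if st[i,4]>800 and 230<c[i][0]<420 and c[i][1]>150:
        P=[]
        ys,xs=np.nonzero(l==i); z=.055 if c[i][0]<300 else .006
        P=np.array([plane(k,u,v,z)[:2]*1000 for u,v in zip(xs,ys)],np.float32); print(st[i],[np.round(q,1) for q in cv2.minAreaRect(P)])
to(.585,-.028,-.005,-3)
cv2.imwrite('pics/c7.png',iw[:,:,::-1])
E
```

```text
0.2865520750551602 72.23236799240112
[ 239  175   51   76 3437] [array([518.3,  30.8]), array([171.8, 272. ]), np.float64(87.0)]
[ 329  197   83   57 3608] [array([ 480.2, -360. ]), array([185.8, 285.4]), np.float64(5.8)]
TCP [ 0.5847 -0.0284  0.1464] ytool deg -2.8 tilt [-0.0009 -0.0003] t 9.8
 delta [0.0005 0.0004 0.1514]
 turn [-0.0009  0.0004  0.0035]  delta after turn [0.0004 0.0003 0.1514]
```

View pics/c7.png

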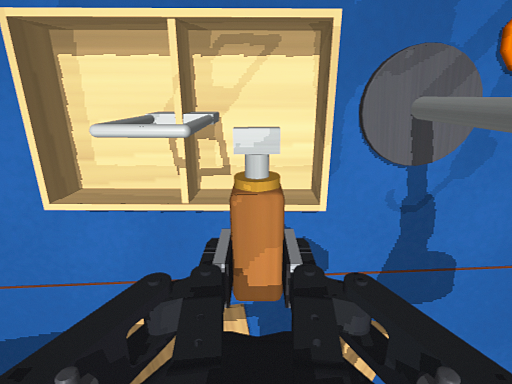

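The wrist view shows the held punch at (257,245). The tote rim corners are at about (5,12), (341,9), (328,210) and (45,210), and the bail bar runs from (95,130) to (212,118).

```bash
python3 - <<'E'
from h import *
k=cam('wrist')
for q in[(3,12),(341,9),(328,210),(45,210)]: print(plane(k,*q,.055).round(4))
print('bail top', plane(k,95,129,.139).round(4), plane(k,185,130,.139).round(4), 'butt',plane(k,257,300,.155).round(4))
print('divider top', plane(k,172,18,.052).round(4), plane(k,184,203,.052).round(4))
E
```

```text
[0.392  0.1217 0.055 ]
[0.6574 0.1108 0.055 ]
[ 0.6517 -0.0585  0.055 ]
[ 0.3796 -0.0456  0.055 ]
bail top [0.4916 0.0351 0.139 ] [0.545 0.032 0.139] butt [ 0.5826 -0.0782  0.155 ]
divider top [0.5236 0.1118 0.052 ] [ 0.5134 -0.0459  0.052 ]
```

Call:
{"op": "jog_arm", "data": {"turn": [[0,0,0],[0,0,0],[0,0,0],[0,0,0],[0,0,0],[0,0,0],[0,0,0],[0,0,0]], "delta_pos": [[0.005,0.0015,0.01],[0,0,0.03],[0,0,0.03],[0,0,0.03],[0,0,0.025],[0,0,0.015],[0,0,0.008],[0,0,0]], "gripper": [0.01,0.01,0.01,0.01,0.01,0.01,0.01,0.01]}}

```text
time: 10.45
tool_pos: [0.5849, -0.0197, -0.0044]
tcp_rot: [-2.269, -2.167, 0.005]
wrist_force: [-0.2, 1.1, -1.3]
width: 0.29
grip_force: 74.1
```

Call:
{"op": "jog_arm", "data": {"turn": [[0,0,0],[0,0,0],[0,0,0],[0,0,0],[0,0,0],[0,0,0],[0,0,0],[0,0,0],[0,0,0],[0,0,0],[0,0,0]], "delta_pos": [[0,0,0.002],[0,0,0],[0,0,0],[0,0,0],[0,0,0],[0,0,-0.01],[0,0,-0.03],[0,0,-0.03],[0,0,-0.03],[0,0,-0.03],[0,0,-0.03]], "gripper": [0.01,0.045,0.045,0.045,0.045,0.045,0.045,0.045,0.045,0.045,0.045]}}

```text
time: 11.37
tool_pos: [0.5874, -0.0213, 0.1594]
tcp_rot: [2.274, 2.167, 0.001]
wrist_force: [0.3, 0.3, 0.6]
width: 0.526
grip_force: 0.0
```

```bash
python3 - <<'E'
from h import *
kt,it=shot('top','top8'); kw,iw=shot('wrist','w8')
for c,r,mh,s in punches(kt,it):
    if 60<s[4]<180: print('top',c.round(3),np.round(r[0]),np.round(r[1]),round(r[2]),mh.round(),s)
for c,r,mh,s in punches(kw,iw,.036,300): print(c.round(3),np.round(r[0]),np.round(r[1]),round(r[2],1),mh.round(),s)
# punch B: head 180deg -> tool y -90 
to(.4975,.361,.12,-90)
E
```

```text
top [0.888 0.099] [888.  98.] [36. 49.] 0 [ 10. 155. 210.] [241 112  14  10  78]
top [0.84  0.082] [839.  82.] [37. 53.] 28 [ 10. 157. 199.] [245 124  14  11  77]
top [ 0.746 -0.227] [ 745. -228.] [30. 35.] 89 [ 12. 122. 163.] [330 149   9  10  71]
top [0.588 0.003] [588.   2.] [26. 33.] 0 [ 13. 117. 172.] [268 191  10   8  62]
top [ 0.536 -0.271] [ 535. -271.] [33. 81.] 13 [ 16.  91. 203.] [335 203  23  12  66]
top [0.518 0.38 ] [518. 380.] [25. 62.] 80 [ 13. 121. 158.] [166 204   9  18 114]
top [0.416 0.338] [415. 339.] [25. 62.] 65 [ 12. 122. 162.] [175 232  12  18 117]
top [ 0.434 -0.382] [ 434. -381.] [26. 77.] 4 [ 16.  91. 206.] [367 233  22   9  82]
top [0.392 0.447] [387. 450.] [28. 85.] 65 [ 12. 157. 207.] [143 237  16  23 158]
top [0.313 0.269] [318. 267.] [27. 87.] 62 [ 13. 155. 224.] [191 257  16  23 152]
[0.823 0.082] [823.  81.] [39. 50.] 3.3 [ 14. 250. 204.] [ 471   28   41   56 1341]
[0.502 0.043] [513.  30.] [169. 278.] 87.3 [ 18. 117. 147.] [   16    34   302   173 23103]
[ 0.542 -0.207] [ 540. -210.] [48. 55.] 4.0 [ 18. 123. 179.] [ 203  299   41   36 1116]
[ 0.432 -0.272] [ 436. -271.] [99. 37.] 52.0 [ 17. 124. 139.] [ 124  332   37   52 1116]
[ 0.719 -0.27 ] [ 722. -273.] [24. 66.] 3.1 [ 18. 121. 212.] [354 332  19  39 472]
TCP [ 0.5922 -0.0216  0.165 ] ytool deg -2.76 tilt [ 0.0133 -0.001 ] t 11.5
 delta [ 0.3776 -0.1136  0.0434]
 turn [ 0.0109 -0.0098  1.5226]  delta after turn [-0.0947 -0.3826  0.045 ]
```

Call:
{"op": "jog_arm", "data": {"turn": [[0,0,0],[0,0,0],[0,0,0],[0,0,0],[0,0,0],[0,0,0],[0,0,0],[0,0,0],[0,0,0],[0,0,0],[0,0,0],[0,0,0],[0,0,0],[0,0,0],[0,0,0]], "delta_pos": [[0.01,-0.002,0],[0.02,-0.004,0],[0.03,-0.006,0],[0.03,-0.006,0],[0.03,-0.006,0],[0.03,-0.006,0.002],[0.032,-0.007,0.004],[0.032,-0.007,0.004],[0.032,-0.007,0.004],[0.032,-0.007,0.004],[0.032,-0.007,0.004],[0.032,-0.007,0.004],[0.032,-0.007,0.004],[0.02,-0.004,0.004],[0,0,0]], "gripper": [0.06,0.06,0.06,0.06,0.06,0.06,0.06,0.06,0.06,0.06,0.06,0.06,0.06,0.06,0.06]}}

```text
time: 12.72
tool_pos: [0.5201, 0.3799, 0.1198]
tcp_rot: [-2.268, -2.17, 0.005]
wrist_force: [-0.1, -0.3, 0.3]
width: 0.706
grip_force: 0.0
```

Call:
{"op": "jog_arm", "data": {"turn": [[0,0,0.06],[0,0,0.113],[0,0,0.113],[0,0,0.113],[0,0,0.113],[0,0,0.113],[0,0,0.113],[0,0,0.113],[0,0,0.113],[0,0,0.113],[0,0,0.113],[0,0,0.113],[0,0,0.113],[0,0,0.113],[0,0,0.113],[0,0,0.055],[0,0,0]], "delta_pos": [[0,0,0],[0,0,0],[0,0,0],[0,0,0],[0,0,0],[0,0,0],[0,0,0],[0,0,0],[0,0,0],[0,0,0],[0,0,0],[0,0,0],[0,0,0],[0,0,0],[0,0,0],[0,0,0],[0,0,0]], "gripper": [0.06,0.06,0.06,0.06,0.06,0.06,0.06,0.06,0.06,0.06,0.06,0.06,0.06,0.06,0.06,0.06,0.06]}}

```text
time: 14.13
tool_pos: [0.5222, 0.3753, 0.1213]
tcp_rot: [3.128, -0.276, -0.004]
wrist_force: [0.0, 0.5, 0.1]
width: 0.702
grip_force: 0.0
```

```bash
python3 - <<'E'
from h import *
kw,iw=shot('wrist','w9')
for c,r,mh,s in punches(kw,iw,.03,300): print(c.round(3),np.round(r[0]),np.round(r[1]),round(r[2],1),mh.round(),s)
to(.526,.3786,-.013,-100); print(read_state()['q'].round(2))
E
```

```text
[0.592 0.531] [567. 531.] [268.   2.] 0.0 [ 11. 196. 203.] [ 18   0 109 289 559]
[0.53  0.208] [504. 208.] [279.   2.] 0.0 [ 11. 185. 190.] [437   0   7 297 646]
[0.532 0.377] [522. 382.] [25. 64.] 78.7 [ 15. 154. 221.] [237 150  28  67 420]
[0.434 0.345] [428. 344.] [30. 67.] 81.8 [ 14. 159. 194.] [288 235  30  58 556]
[0.43  0.431] [416. 437.] [24. 56.] 71.4 [ 14. 249. 231.] [207 264  24  47 375]
TCP [0.5223 0.3754 0.1214] ytool deg -99.93 tilt [-0.0022 -0.0015] t 14.2
 delta [ 0.0033 -0.0041  0.1344]
 turn [0.0019 0.0019 0.0012]  delta after turn [ 0.0031 -0.0038  0.1344]
[ 0.58  0.27  1.76 -0.    1.11  2.33]
```

Call:
{"op": "jog_arm", "data": {"turn": [[0,0,0],[0,0,0],[0,0,0],[0,0,0],[0,0,0],[0,0,0],[0,0,0],[0,0,0],[0,0,0],[0,0,0],[0,0,0],[0,0,0],[0,0,0],[0,0,0]], "delta_pos": [[0.007,-0.0055,0.01],[0,0,0.03],[0,0,0.03],[0,0,0.03],[0,0,0.02],[0,0,0.01],[0,0,0.004],[0,0,0],[0,0,0],[0,0,0],[0,0,0],[0,0,0],[0,0,0],[0,0,0]], "gripper": [0.06,0.06,0.06,0.06,0.06,0.06,0.06,0.06,0.01,0.01,0.01,0.01,0.01,0.01]}}

```text
time: 15.35
tool_pos: [0.533, 0.3818, -0.0089]
tcp_rot: [-3.127, 0.273, -0.005]
wrist_force: [-1.1, 0.4, 5.6]
width: 0.289
grip_force: 72.1
```

```bash
python3 - <<'E'
from h import *
kw,iw=shot('wrist','w10')
s=read_state(); print(s['width'],s['grip_force'],s['tool_pos'])
cv2.imwrite('pics/c10.png',iw[60:320,60:460,::-1])
E
```

```text
0.2839702547964029 72.06539154052734 [ 0.53304272  0.381765   -0.00888238]
```

View pics/c10.png

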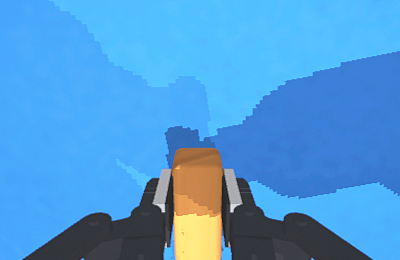

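The gripper holds punch B with its butt at the top of the picture, edge at about (198,150) in the crop. That puts the grip centre 5 mm from the TCP.

Call:
{"op": "jog_arm", "data": {"turn": [[0,0,0],[0,0,0],[0,0,0],[0,0,0],[0,0,0],[0,0,0],[0,0,-0.121],[0,0,-0.121],[0,0,-0.121],[0,0,-0.121],[0,0,-0.121],[0,0,-0.121],[0,0,-0.121],[0,0,-0.121],[0,0,-0.121],[0,0,-0.121],[0,0,-0.121],[0,0,-0.121],[0,0,-0.121],[0,0,-0.121]], "delta_pos": [[0,0,-0.01],[0,0,-0.03],[0,0,-0.04],[0,0,-0.04],[0,0,-0.03],[0,0,-0.01],[0,0,0],[0,0,0],[0,0,0],[0,0,0],[0,0,0],[0,0,0],[0,0,0],[0,0,0],[0,0,0],[0,0,0],[0,0,0],[0,0,0],[0,0,0],[0,0,0]], "gripper": [0.01,0.01,0.01,0.01,0.01,0.01,0.01,0.01,0.01,0.01,0.01,0.01,0.01,0.01,0.01,0.01,0.01,0.01,0.01,0.01]}}

```text
time: 17.07
tool_pos: [0.5303, 0.38, 0.1475]
tcp_rot: [-2.271, -2.171, 0.004]
wrist_force: [0.0, -1.2, -1.1]
width: 0.284
grip_force: 71.2
```

Call:
{"op": "jog_arm", "data": {"turn": [[0,0,0],[0,0,0],[0,0,0],[0,0,0],[0,0,0],[0,0,0],[0,0,0],[0,0,0],[0,0,0],[0,0,0],[0,0,0],[0,0,0]], "delta_pos": [[-0.01,0.0015,0],[-0.024,0.004,0],[-0.031,0.005,0],[-0.031,0.005,0],[-0.031,0.005,0],[-0.031,0.005,0],[-0.031,0.005,0],[-0.031,0.005,0],[-0.031,0.005,0],[-0.031,0.005,0],[-0.017,0.003,0],[0,0,0]], "gripper": [0.01,0.01,0.01,0.01,0.01,0.01,0.01,0.01,0.01,0.01,0.01,0.01]}}

```text
time: 18.07
tool_pos: [0.5638, 0.0753, 0.1481]
tcp_rot: [2.285, 2.156, -0.003]
wrist_force: [0.5, 1.5, -1.0]
width: 0.283
grip_force: 71.2
```

```bash
python3 - <<'E'
from h import *
to(.5645,.080,-.005,-3); s=read_state(); print(s['width'],s['grip_force'])
E
```

```text
TCP [0.5638 0.0753 0.1481] ytool deg -3.33 tilt [-0.0013 -0.0019] t 18.1
 delta [0.005  0.0006 0.1531]
 turn [-0.0012  0.0019 -0.0058]  delta after turn [0.0047 0.0005 0.1531]
0.28252483236867604 71.2161111831665
```

Call:
{"op": "jog_arm", "data": {"turn": [[0,0,0],[0,0,0],[0,0,0],[0,0,0],[0,0,0],[0,0,0],[0,0,0],[0,0,0]], "delta_pos": [[0.004,0.0005,0.01],[0,0,0.03],[0,0,0.03],[0,0,0.03],[0,0,0.025],[0,0,0.018],[0,0,0.009],[0,0,0]], "gripper": [0.01,0.01,0.01,0.01,0.01,0.01,0.01,0.01]}}

```text
time: 18.73
tool_pos: [0.5636, 0.0849, -0.0036]
tcp_rot: [-2.276, -2.162, 0.004]
wrist_force: [-0.1, 0.2, -0.7]
width: 0.28
grip_force: 73.8
```

Call:
{"op": "jog_arm", "data": {"turn": [[0,0,0],[0,0,0],[0,0,0],[0,0,0],[0,0,0],[0,0,0],[0,0,0],[0,0,0],[0,0,0],[0,0,0],[0,0,0]], "delta_pos": [[0,0,0.001],[0,0,0],[0,0,0],[0,0,0],[0,0,0],[0,0,-0.01],[0,0,-0.03],[0,0,-0.03],[0,0,-0.03],[0,0,-0.03],[0,0,-0.03]], "gripper": [0.01,0.04,0.04,0.04,0.04,0.04,0.04,0.04,0.04,0.04,0.04]}}

```text
time: 19.65
tool_pos: [0.565, 0.0835, 0.1579]
tcp_rot: [2.278, 2.163, 0.001]
wrist_force: [1.1, 0.5, 0.1]
width: 0.466
grip_force: 0.0
```

```bash
python3 - <<'E'
from h import *
kt,it=shot('top','top11'); kw,iw=shot('wrist','w11')
for c,r,mh,s in punches(kt,it):
    if 60<s[4]<180 and c[1]>-.1 and c[0]<.7: print('top',c.round(3),np.round(r[0]),np.round(r[1]),round(r[2]),mh.round(),s)
to(.4225,.335,.12,65)
E
```

```text
top [ 0.588 -0.014] [588. -13.] [26. 63.] 0 [ 13. 118. 132.] [268 191  18   8 133]
top [0.564 0.063] [565.  64.] [41. 29.] 84 [ 12. 117. 163.] [250 197  12   9  82]
top [0.415 0.338] [415. 339.] [25. 62.] 65 [ 12. 122. 162.] [175 232  12  18 118]
top [0.392 0.447] [387. 449.] [30. 85.] 66 [ 12. 156. 206.] [143 237  16  23 159]
top [0.313 0.269] [318. 266.] [27. 87.] 62 [ 13. 155. 223.] [191 257  16  23 153]
TCP [0.5699 0.084  0.1634] ytool deg -2.94 tilt [0.0125 0.0014] t 19.8
 delta [ 0.243  -0.1606  0.0419]
 turn [ 0.0121  0.0056 -1.1858]  delta after turn [0.2397 0.1652 0.0434]
```

Call:
{"op": "jog_arm", "data": {"turn": [[0,0,0],[0,0,0],[0,0,0],[0,0,0],[0,0,0],[0,0,0],[0,0,0],[0,0,0],[0,0,0],[0,0,0],[0,0,0],[0,0,0],[0,0,0]], "delta_pos": [[0.005,-0.003,0],[0.016,-0.011,0],[0.0247,-0.0164,0],[0.0247,-0.0164,0],[0.0247,-0.0164,0.003],[0.0247,-0.0164,0.005],[0.0247,-0.0164,0.005],[0.0247,-0.0164,0.005],[0.0247,-0.0164,0.005],[0.0247,-0.0164,0.005],[0.018,-0.012,0.005],[0.01,-0.007,0.005],[0,0,0]], "gripper": [0.06,0.06,0.06,0.06,0.06,0.06,0.06,0.06,0.06,0.06,0.06,0.06,0.06]}}

```text
time: 20.83
tool_pos: [0.4106, 0.3387, 0.115]
tcp_rot: [-2.273, -2.166, 0.007]
wrist_force: [-0.4, -0.6, -0.8]
width: 0.704
grip_force: 0.0
```

Call:
{"op": "jog_arm", "data": {"turn": [[0,0,-0.06],[0,0,-0.11],[0,0,-0.11],[0,0,-0.11],[0,0,-0.11],[0,0,-0.11],[0,0,-0.11],[0,0,-0.11],[0,0,-0.11],[0,0,-0.11],[0,0,-0.11],[0,0,-0.027],[0,0,0]], "delta_pos": [[0,0,0],[0,0,0],[0,0,0],[0,0,0],[0,0,0],[0,0,0],[0,0,0],[0,0,0],[0,0,0],[0,0,0],[0,0,0],[0,0,0],[0,0,0]], "gripper": [0.06,0.06,0.06,0.06,0.06,0.06,0.06,0.06,0.06,0.06,0.06,0.06,0.06]}}

```text
time: 21.92
tool_pos: [0.414, 0.3367, 0.1171]
tcp_rot: [-0.678, -3.067, 0.002]
wrist_force: [-1.0, -0.7, -0.3]
width: 0.7
grip_force: 0.0
```

```bash
python3 - <<'E'
from h import *
kw,iw=shot('wrist','w12')
for c,r,mh,s in punches(kw,iw,.03,300): print(c.round(3),np.round(r[0]),np.round(r[1]),round(r[2],1),mh.round(),s)
to(.415,.338,-.012,65)
E
```

```text
[0.452 0.532] [476. 532.] [267.   2.] 0.0 [ 11. 191. 191.] [448   0  64 275 661]
[0.312 0.209] [331. 209.] [240.   2.] 0.0 [ 11. 196. 180.] [  0  25 158 243 530]
[0.382 0.441] [384. 447.] [30. 86.] 66.2 [ 15. 248. 211.] [ 340   44   42  108 1083]
[0.312 0.288] [314. 284.] [28. 64.] 43.2 [ 15. 249. 239.] [126  64  36  77 722]
[0.408 0.342] [412. 341.] [25. 65.] 66.1 [ 18. 156. 245.] [ 247  145   28   69 1235]
[0.41  0.115] [418. 102.] [89. 74.] 87.2 [ 18. 108. 187.] [   0  236   99   77 2913]
[0.551 0.111] [551. 119.] [45. 70.] 31.5 [ 19. 106. 225.] [108 338  44  46 829]
TCP [0.414  0.3369 0.1172] ytool deg 64.97 tilt [-0.0006 -0.001 ] t 22.0
 delta [-0.0005  0.0016  0.1292]
 turn [-0.0012 -0.0001 -0.0005]  delta after turn [-0.0005  0.0014  0.1292]
```

Call:
{"op": "jog_arm", "data": {"turn": [[0,0,0],[0,0,0],[0,0,0],[0,0,0],[0,0,0],[0,0,0],[0,0,0],[0,0,0],[0,0,0],[0,0,0],[0,0,0],[0,0,0],[0,0,0],[0,0,0]], "delta_pos": [[0,0.003,0.01],[0,0,0.03],[0,0,0.03],[0,0,0.03],[0,0,0.016],[0,0,0.009],[0,0,0.004],[0,0,0],[0,0,0],[0,0,0],[0,0,0],[0,0,0],[0,0,0],[0,0,0]], "gripper": [0.06,0.06,0.06,0.06,0.06,0.06,0.06,0.06,0.01,0.01,0.01,0.01,0.01,0.01]}}

```text
time: 23.13
tool_pos: [0.4165, 0.342, -0.0094]
tcp_rot: [0.677, 3.065, 0.004]
wrist_force: [-0.0, -0.6, 6.6]
width: 0.282
grip_force: 71.7
```

Call:
{"op": "jog_arm", "data": {"turn": [[0,0,0],[0,0,0],[0,0,0],[0,0,0],[0,0,0],[0,0,0],[0,0,0.06],[0,0,0.11],[0,0,0.11],[0,0,0.11],[0,0,0.11],[0,0,0.11],[0,0,0.11],[0,0,0.11],[0,0,0.11],[0,0,0.11],[0,0,0.11],[0,0,0.027]], "delta_pos": [[0,0,-0.01],[0,0,-0.03],[0,0,-0.04],[0,0,-0.04],[0,0,-0.03],[0,0,-0.006],[0,0,0],[0,0,0],[0,0,0],[0,0,0],[0,0,0],[0,0,0],[0,0,0],[0,0,0],[0,0,0],[0,0,0],[0,0,0],[0,0,0]], "gripper": [0.01,0.01,0.01,0.01,0.01,0.01,0.01,0.01,0.01,0.01,0.01,0.01,0.01,0.01,0.01,0.01,0.01,0.01]}}

```text
time: 24.63
tool_pos: [0.4142, 0.3403, 0.1439]
tcp_rot: [-2.282, -2.158, 0.003]
wrist_force: [0.3, -0.3, -1.9]
width: 0.286
grip_force: 70.8
```

Call:
{"op": "jog_arm", "data": {"turn": [[0,0,0],[0,0,0],[0,0,0],[0,0,0],[0,0,0],[0,0,0],[0,0,0],[0,0,0],[0,0,0],[0,0,0],[0,0,0],[0,0,0],[0,0,0]], "delta_pos": [[-0.01,0.0005,0],[-0.02,0.0015,0],[-0.031,0.002,0],[-0.031,0.002,0],[-0.031,0.002,0],[-0.031,0.002,0],[-0.031,0.002,0],[-0.031,0.002,0],[-0.031,0.002,0],[-0.031,0.002,0],[-0.031,0.002,0],[-0.019,0.0015,0],[0,0,0]], "gripper": [0.01,0.01,0.01,0.01,0.01,0.01,0.01,0.01,0.01,0.01,0.01,0.01,0.01]}}

```text
time: 25.72
tool_pos: [0.4187, 0.0087, 0.1443]
tcp_rot: [2.28, 2.161, -0.003]
wrist_force: [-0.4, 0.3, -0.9]
width: 0.284
grip_force: 70.8
```

```bash
python3 - <<'E'
from h import *
to(.42,.012,-.004,-3); s=read_state(); print(s['width'],s['grip_force'])
E
```

```text
TCP [0.4187 0.0087 0.1443] ytool deg -3.07 tilt [-0.0007 -0.0017] t 25.7
 delta [0.0036 0.0012 0.1483]
 turn [-0.0007  0.0017 -0.0012]  delta after turn [0.0033 0.0011 0.1483]
0.28442215078313543 70.81691980361938
```

Call:
{"op": "jog_arm", "data": {"turn": [[0,0,0],[0,0,0],[0,0,0],[0,0,0],[0,0,0],[0,0,0],[0,0,0],[0,0,0]], "delta_pos": [[0.002,0.001,0.01],[0,0,0.03],[0,0,0.03],[0,0,0.03],[0,0,0.025],[0,0,0.016],[0,0,0.0085],[0,0,0]], "gripper": [0.01,0.01,0.01,0.01,0.01,0.01,0.01,0.01]}}

```text
time: 26.38
tool_pos: [0.4186, 0.0154, -0.0043]
tcp_rot: [-2.271, -2.163, 0.007]
wrist_force: [-12.6, 1.2, 23.6]
width: 0.291
grip_force: 75.9
```

Call:
{"op": "jog_arm", "data": {"turn": [[0,0,0],[0,0,0],[0,0,0],[0,0,0],[0,0,0],[0,0,0],[0,0,0],[0,0,0],[0,0,0],[0,0,0],[0,0,0]], "delta_pos": [[0,0,0],[0,0,0],[0,0,0],[0,0,0],[0,0,0],[0,0,-0.01],[0,0,-0.03],[0,0,-0.03],[0,0,-0.03],[0,0,-0.03],[0,0,-0.03]], "gripper": [0.01,0.036,0.036,0.036,0.036,0.036,0.036,0.036,0.036,0.036,0.036]}}

```text
time: 27.3
tool_pos: [0.4205, 0.0142, 0.1573]
tcp_rot: [2.277, 2.164, 0.001]
wrist_force: [0.8, -0.2, 0.4]
width: 0.423
grip_force: 0.0
```

```bash
python3 - <<'E'
from h import *
kw,iw=shot('wrist','w13'); kt,it=shot('top','top13')
for c,r,mh,s in punches(kw,iw,.036,300): print(c.round(3),np.round(r[0]),np.round(r[1]),round(r[2],1),mh.round(),s)
c=np.hstack([cv2.resize(iw,(400,300)),cv2.resize(it[150:270,200:360],(400,300))]); cv2.imwrite('pics/c13.png',c[:,:,::-1])
to(.48,-.36,.2,90)
E
```

```text
[0.543 0.037] [520.  25.] [176. 282.] 87.1 [ 18. 122. 153.] [  217    67   295   172 23431]
[0.417 0.02 ] [418.  29.] [90. 28.] 87.4 [ 15. 164. 194.] [ 239  115   29   88 1725]
[ 0.537 -0.23 ] [ 538. -231.] [24. 80.] 6.2 [ 18. 121. 215.] [347 331  22  47 607]
[ 0.705 -0.226] [ 703. -221.] [24. 83.] 49.1 [ 17. 124. 156.] [462 331  50  35 732]
TCP [0.4253 0.0141 0.1618] ytool deg -2.92 tilt [ 0.0116 -0.0002] t 27.4
 delta [-0.3708  0.0741 -0.0375]
 turn [ 0.0093  0.0091 -1.6218]  delta after turn [-0.0547 -0.3741 -0.0382]
```

View pics/c13.png

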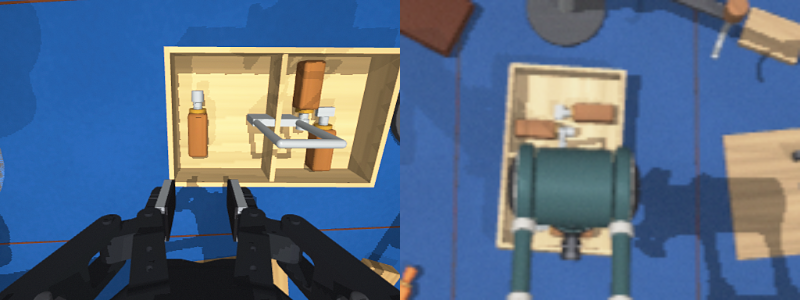

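All three punches lie flat in the tote, two in the far bay and one in the near bay. Next is the lid.

Call:
{"op": "jog_arm", "data": {"turn": [[0,0,0],[0,0,0],[0,0,0],[0,0,0],[0,0,0],[0,0,0],[0,0,0],[0,0,0],[0,0,0],[0,0,0],[0,0,0],[0,0,0],[0,0,0],[0,0,0],[0,0,-0.076],[0,0,-0.076],[0,0,0]], "delta_pos": [[-0.01,0.003,0],[-0.023,0.008,0],[-0.03,0.0107,0],[-0.03,0.0107,0],[-0.03,0.0107,0.003],[-0.03,0.0107,0.005],[-0.03,0.0107,0.005],[-0.03,0.0107,0.005],[-0.03,0.0107,0.005],[-0.03,0.0107,0.005],[-0.03,0.0107,0.005],[-0.03,0.0107,0.005],[-0.02,0.007,0],[-0.01,0.003,0],[0,0,0],[0,0,0],[0,0,0]], "gripper": [0.05,0.05,0.05,0.05,0.05,0.05,0.05,0.05,0.05,0.05,0.05,0.05,0.05,0.05,0.05,0.05,0.05]}}

```text
time: 28.82
tool_pos: [0.5288, -0.3546, 0.1156]
tcp_rot: [-2.103, -2.33, 0.0]
wrist_force: [0.2, -0.0, -0.1]
width: 0.58
grip_force: 0.0
```

```bash
cat >> h.py <<'E'
def tote(k,im,z=.055):
    h=cv2.cvtColor(im,cv2.COLOR_RGB2HSV); m=cv2.inRange(h,(10,20,110),(40,140,255)); n,l,st,c=cv2.connectedComponentsWithStats(m)
    for i in range(1,n):
        if st[i,4]>800 and 230<c[i][0]<300 and c[i][1]>150:
            ys,xs=np.nonzero(l==i); P=np.array([plane(k,u,v,z)[:2]*1000 for u,v in zip(xs,ys)],np.float32); print('tote',[np.round(q,1) for q in cv2.minAreaRect(P)])
E
python3 - <<'E'
from h import *
kt,it=shot('top','top14'); kw,iw=shot('wrist','w14'); tote(kt,it)
h=cv2.cvtColor(iw,cv2.COLOR_RGB2HSV)
# handle: dark grey, low saturation
m=cv2.inRange(h,(0,0,0),(180,90,140)); m[230:]=0
n,l,st,c=cv2.connectedComponentsWithStats(m)
for i in range(1,n):
    if st[i,4]>150:
        ys,xs=np.nonzero(l==i);P=np.array([plane(kw,u,v,.04)[:2]*1000 for u,v in zip(xs,ys)],np.float32); print(st[i],[np.round(q,1) for q in cv2.minAreaRect(P)])
to(.53,-.355,-.004,5.8)
cv2.imwrite('pics/c14.png',iw[:,:,::-1])
E
```

```text
tote [array([515.8,  30.7]), array([171.7, 272.1]), np.float64(86.7)]
[ 251  134   14   96 1212] [array([ 529.2, -350.2]), array([11.4, 87. ]), np.float64(5.4)]
TCP [ 0.5292 -0.3543  0.1162] ytool deg 5.67 tilt [-0.0017  0.0013] t 28.9
 delta [-0.0009  0.0009  0.1202]
 turn [-0.0016 -0.0015 -0.0022]  delta after turn [-0.0008  0.0007  0.1202]
```

View pics/c14.png

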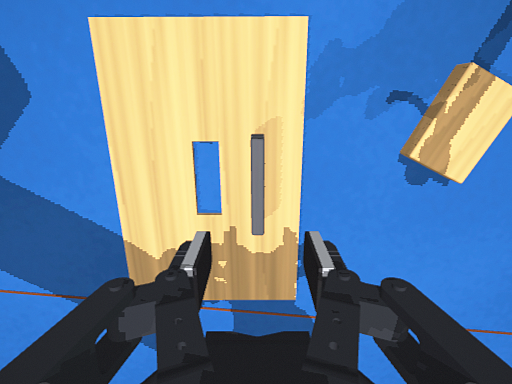

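The wrist view shows the handle from (257,135) to (257,235) and the slot at (207,177). The handle centre is at about (0.529, -0.352).

Call:
{"op": "jog_arm", "data": {"turn": [[0,0,0],[0,0,0],[0,0,0],[0,0,0],[0,0,0],[0,0,0],[0,0,0],[0,0,0],[0,0,0],[0,0,0],[0,0,0],[0,0,0],[0,0,0],[0,0,0],[0,0,0]], "delta_pos": [[0.002,0,0.01],[0,0,0.03],[0,0,0.03],[0,0,0.025],[0,0,0.015],[0,0,0.007],[0,0,0.003],[0,0,0],[0,0,0],[0,0,0],[0,0,0],[0,0,0],[0,0,0],[0,0,0],[0,0,0]], "gripper": [0.05,0.05,0.05,0.05,0.05,0.05,0.05,0.05,0.0,0.0,0.0,0.0,0.0,0.0,0.0], "grip_force": 110}}

```text
time: 30.17
tool_pos: [0.5311, -0.3538, -0.0009]
tcp_rot: [2.105, 2.329, 0.0]
wrist_force: [-1.4, 0.2, 5.7]
width: 0.109
grip_force: 108.7
```

Call:
{"op": "jog_arm", "data": {"turn": [[0,0,0],[0,0,0],[0,0,0],[0,0,0],[0,0,0],[0,0,0],[0,0,0],[0,0,0],[0,0,0],[0,0,0],[0,0,0],[0,0,0],[0,0,0],[0,0,0],[0,0,0],[0,0,0]], "delta_pos": [[0,0,-0.005],[0,0,-0.01],[0,0,-0.02],[0,0,-0.02],[0,0,-0.025],[0,0,-0.025],[0,0,-0.025],[0,0,-0.025],[0,0,-0.015],[0,0,-0.01],[0,-0.01,-0.005],[0,-0.015,0],[0,-0.015,0],[0,-0.015,0],[0,-0.005,0],[0,0,0]], "gripper": [0.0,0.0,0.0,0.0,0.0,0.0,0.0,0.0,0.0,0.0,0.0,0.0,0.0,0.0,0.0,0.0]}}

```text
time: 31.5
tool_pos: [0.4675, -0.3587, 0.1809]
tcp_rot: [-2.107, -2.327, 0.001]
wrist_force: [-0.5, -0.3, -1.6]
width: 0.11
grip_force: 107.8
```

Call:
{"op": "jog_arm", "data": {"turn": [[0,0,-0.05],[0,0,-0.095],[0,0,-0.095],[0,0,-0.095],[0,0,-0.095],[0,0,-0.095],[0,0,-0.095],[0,0,-0.095],[0,0,-0.095],[0,0,-0.095],[0,0,-0.095],[0,0,-0.095],[0,0,-0.095],[0,0,-0.095],[0,0,-0.095],[0,0,-0.035],[0,0,0],[0,0,0]], "delta_pos": [[0,0,0],[0,0,0],[0,0,0],[0,0,0],[0,0,0],[0,0,0],[0,0,0],[0,0,0],[0,0,0],[0,0,0],[0,0,0],[0,0,0],[0,0,0],[0,0,0],[0,0,0],[0,0,0],[0,0,0],[0,0,0]], "gripper": [0.0,0.0,0.0,0.0,0.0,0.0,0.0,0.0,0.0,0.0,0.0,0.0,0.0,0.0,0.0,0.0,0.0,0.0]}}

```text
time: 33.0
tool_pos: [0.4703, -0.3588, 0.1817]
tcp_rot: [-0.088, -3.14, -0.001]
wrist_force: [-0.3, -0.3, -1.2]
width: 0.108
grip_force: 107.9
```

```bash
python3 - <<'E'
from h import *
kw,iw=shot('wrist','w15'); 
to(.46,.08,.178,86.8); s=read_state(); print(s['width'],s['grip_force'])
cv2.imwrite('pics/w15.png',iw[:,:,::-1])
# slot: blue/other inside lid: print slot contour in tool frame
h=cv2.cvtColor(iw,cv2.COLOR_RGB2HSV); m=cv2.inRange(h,(8,20,90),(30,200,255))
n,l,st,c=cv2.connectedComponentsWithStats(m); i=1+np.argmax(st[1:,4]); mm=(l==i).astype(np.uint8)
cs,hi=cv2.findContours(mm,cv2.RETR_CCOMP,cv2.CHAIN_APPROX_SIMPLE)
p,R,s=tool()
for q,hh in zip(cs,hi[0]):
    if cv2.contourArea(q)>250:
        P=np.array([(R.T@(plane(kw,u,v,p[2]+.009)-p))[:2]*1000 for u,v in q[:,0]],np.float32)
        print('hole' if hh[3]>=0 else 'outer',cv2.contourArea(q),[np.round(w,1) for w in cv2.minAreaRect(P)],cv2.boundingRect(q))
E
```

```text
TCP [ 0.4702 -0.3589  0.1818] ytool deg 86.78 tilt [-0.0004  0.0005] t 33.0
 delta [0.0348 0.4376 0.004 ]
 turn [ 0.0005 -0.0004 -0.0003]  delta after turn [0.0347 0.4376 0.0038]
0.10958105150364321 107.85664558410645
outer 84941.0 [array([ 18. , -49.1]), array([183.9, 205.1]), np.float64(90.0)] (0, 0, 347, 343)
```

```bash
python3 - <<'E'
from h import *
iw=cv2.imread('pics/w15.png')[:,:,::-1].copy(); kw=cam('wrist'); p,R,s=tool()
W=lambda x,y,z:p+R@np.array([x,y,z])
for x,y in[(0,-50),(38,-63),(38,-37),(-38,-50)]: print((x,y),proj(kw,W(x/1000,y/1000,-.009)).round())
h=cv2.cvtColor(iw,cv2.COLOR_RGB2HSV)
u0,v0=proj(kw,W(0,-.05,-.009)).astype(int)
for v in range(v0-100,v0+50,10): print(v,''.join('b' if 95<a[0]<125 and a[1]>90 else ('w' if 8<a[0]<30 and a[1]>40 else '.') for a in h[v,u0-60:u0+61:3]))
E
```

```text
(0, -50) [174. 230.]
(38, -63) [145. 169.]
(38, -37) [191. 169.]
(-38, -50) [179. 284.]
130 wwwwwwwwwwwwwwwwwwwwwwwwwwwwwwwwwwwwwwwww
140 wwwwwwwwwwwwwwwwwwwwwwwwwwwwwwwwwwwwwwwww
150 wwwwwwwwwwwwwwwwwwwwwwwwwwwwwwwwwwwwwwwww
160 wwwwwwwwwwwwwwwwwwwwwwwwwwwwwwwwwwwwwwwww
170 wwwwwwwwwwwwwwwwwwwwwwwwwwwwwwwwwwwwwwwww
180 wwwwwwwwwwwwwbbbbbbbbbbbbbbwwwwwwwwwwwwww
190 wwwwwwwwwwwwwwbbbbbbbbbbbbbwwwwwwwwwwwwww
200 wwwwwwwwwwwwwwbbbbbbbbbbbbbwwwwwwwwwwwwww
210 wwwwwwwwwwwwww.bbbbbbbbbbbbbwwwwwwwwwwwww
220 wwwwwwwwwwwwwwwbbbbbbbbbbbbbwwwwwwwwwwwww
230 wwwwwwwwwwwwwwwbbbbbbbbbbbbbwwwwwwwwwwwww
240 wwwwwwwwwwwwwwwwbbbbbbbbbbbb.wwwwwwww....
250 wwwwwwwwwwwwwwwwbbbbbbbbbbbbbwwwwwww.....
260 wwwwwwwwwwwwwwwwbbbbbbbbbbbbbwwwwwwb.....
270 wwwwwwwwwwwwwwwwwbbbbbbbbbbbbwwwwb.......
```

Call:
{"op": "jog_arm", "data": {"turn": [[0,0,0],[0,0,0],[0,0,0],[0,0,0],[0,0,0],[0,0,0],[0,0,0],[0,0,0],[0,0,0],[0,0,0],[0,0,0],[0,0,0],[0,0,0],[0,0,0],[0,0,0],[0,0,0],[0,0,0],[0,0,0],[0,0,0]], "delta_pos": [[0.001,0.008,0],[0.0015,0.018,0],[0.0022,0.0275,0],[0.0022,0.0275,0],[0.0022,0.0275,0],[0.0022,0.0275,0],[0.0022,0.0275,0],[0.0022,0.0275,0],[0.0022,0.0275,0],[0.0022,0.0275,0],[0.0022,0.0275,0],[0.0022,0.0275,0],[0.0022,0.0275,0],[0.0022,0.0275,0],[0.0022,0.0275,0],[0.0022,0.0275,0],[0.0015,0.0185,0],[0.0005,0.01,0],[0,0,0]], "gripper": [0.0,0.0,0.0,0.0,0.0,0.0,0.0,0.0,0.0,0.0,0.0,0.0,0.0,0.0,0.0,0.0,0.0,0.0,0.0]}}

```text
time: 34.63
tool_pos: [0.4582, 0.0841, 0.1822]
tcp_rot: [0.081, 3.14, 0.001]
wrist_force: [-0.0, -0.5, -2.2]
width: 0.11
grip_force: 107.9
```

Call:
{"op": "jog_arm", "data": {"turn": [[0,0,0],[0,0,0],[0,0,0],[0,0,0],[0,0,0],[0,0,0],[0,0,0]], "delta_pos": [[-0.006,0,0],[-0.012,0.001,0],[-0.015,0.001,0],[-0.012,0.001,0],[-0.008,0,0],[-0.004,0,0],[0,0,0]], "gripper": [0.0,0.0,0.0,0.0,0.0,0.0,0.0]}}

```text
time: 35.22
tool_pos: [0.5172, 0.081, 0.1819]
tcp_rot: [-0.088, -3.14, 0.0]
wrist_force: [0.5, 0.2, -1.2]
width: 0.108
grip_force: 107.9
```

```bash
python3 - <<'E'
from h import *
kw,iw=shot('wrist','w16'); to(.5168,.082,.06,86.8)
p,R,s=tool(); print(s['width'],s['grip_force'])
for z in(.139,): print('bail proj',[proj(kw,(.5165+a*.998,.0325-a*.056,z)).round() for a in(-.03,0,.03)],'slot',[proj(kw,p+R@np.array([x,y,-.009])).round() for x,y in((.0355,-.0625),(.0355,-.0365),(-.0405,-.05))])
h=cv2.cvtColor(iw,cv2.COLOR_RGB2HSV)
for v in range(166,290,6): print(v,''.join('b' if 95<a[0]<125 and a[1]>90 else ('w' if 8<a[0]<30 and a[1]>40 else ('#' if a[2]<70 else 'g')) for a in h[v,130:222:2]))
E
```

```text
TCP [0.5164 0.0811 0.1818] ytool deg 86.81 tilt [-0.0011 -0.0002] t 35.3
 delta [-0.0005  0.0009  0.1218]
 turn [-0.0002 -0.0011  0.0001]  delta after turn [-0.0004  0.0009  0.1218]
0.10638890715574285 107.90591955184937
bail proj [array([192., 165.]), array([194., 203.]), array([197., 238.])] slot [array([146., 172.]), array([192., 172.]), array([179., 286.])]
166 wwwwwwwwwwwwwwwwwwwwwwwwwwwwwwwwwwwwwwwwwwwwww
172 wwwwwwwwwwwwwwwwwgwwwwwwwwwwgggwwwwwwwwwwwwwww
178 wwwwwwwwwwwwwwwwwwwwwwwwwwwwgggwwwwwwwwwwwwwww
184 wwwwwwwwwwwwwwwwwwwwwwwwwwwwwgggwwwwwwwwwwwwww
190 wwwwwwwwwwwwwwwwwwwwwwwwwwwwwgggwwwwwwwwwwwwww
196 wwwwwwwwwwwwwwwwwwwwwwwwwwwwwgggwwwwwwwwwwwwww
202 wwwwwwwwwwwwwwwwwwwwwwwwwwwwwgggwwwwwwwwwwwwww
208 wwwwwwwwwwwwwwwwwwwwwwwwwwwwwwggwwwwwwwwwwwwww
214 wwwwwwwwwwwwwwwwwwwwwwwwwwwwwwgggwwwwwwwwwwwww
220 wwwwwwwwwwwwwwwwwwwwwwwwwwwwwwgggwwwwwwwwwwwww
226 wwwwwwwwwwwwwwwwwwwwwwwwwwwwwwgggwwwwwwwwwwwww
232 wwwwwwwwwwwwwwwwwwwwwwwwwwwwwwggggwwwwwwwwwwww
238 wwwwwwwwwwwwwwwwwwwwwwwwwwwwwwwwwwwwwwwwwwwwww
244 wwwwwwwwwwwwwwwwwwwwwwwwwwwwwwwwwwwwwwwwwwwwww
250 wwwwwwwwwwwwwwwwwwwwwwwwwwwwwwwwwwwwwwwwwwwwwb
256 wwwwwwwwwwwwwwwwwwwwwwwwwwwwwwwwwwwwwwwwwwwww#
262 wwwwwwwwwwwwwwwwwwwwwwwwwwwwwwwwwwwwwwwwwwww##
268 wwwwwwwwwwwwwwwwwwwwwwwwwwwwwwwwwwwwwwwwww####
274 wwwwwwwwwwwwwwwwwwwwb#######bwwwwwwwwwwwb#####
280 wwwwwwwwwwwwww#################w##############
286 wwwwwwwww#####################################
```

Call:
{"op": "jog_arm", "data": {"turn": [[0,0,0],[0,0,0],[0,0,0],[0,0,0],[0,0,0],[0,0,0],[0,0,0],[0,0,0],[0,0,0],[0,0,0]], "delta_pos": [[0,0.001,0.01],[0,0,0.015],[0,0,0.015],[0,0,0.015],[0,0,0.02],[0,0,0.02],[0,0,0.015],[0,0,0.01],[0,0,0.003],[0,0,0]], "gripper": [0.0,0.0,0.0,0.0,0.0,0.0,0.0,0.0,0.0,0.0]}}

```text
time: 36.1
tool_pos: [0.515, 0.0826, 0.0581]
tcp_rot: [-0.086, -3.138, 0.001]
wrist_force: [0.4, 0.5, -1.2]
width: 0.107
grip_force: 107.9
```

Call:
{"op": "jog_arm", "data": {"turn": [[0,0,0],[0,0,0],[0,0,0],[0,0,0]], "delta_pos": [[0,0,0.003],[0,0,0.002],[0,0,0.001],[0,0,0]], "gripper": [0.0,0.0,0.0,0.0]}}

```text
time: 36.43
tool_pos: [0.5171, 0.0828, 0.0542]
tcp_rot: [0.086, 3.139, 0.0]
wrist_force: [-0.4, 0.1, -0.2]
width: 0.108
grip_force: 108.2
```

Contact is just starting. I'll release gently and rise.

Call:
{"op": "jog_arm", "data": {"turn": [[0,0,0],[0,0,0],[0,0,0],[0,0,0],[0,0,0],[0,0,0],[0,0,0],[0,0,0],[0,0,0],[0,0,0],[0,0,0],[0,0,0],[0,0,0]], "delta_pos": [[0,0,0.001],[0,0,0],[0,0,0],[0,0,0],[0,0,0],[0,0,-0.01],[0,0,-0.025],[0,0,-0.03],[0,0,-0.03],[0,0,-0.03],[0,0,-0.03],[0,0,-0.02],[0,0,0]], "gripper": [0.0,0.03,0.03,0.03,0.03,0.03,0.03,0.03,0.03,0.03,0.03,0.03,0.03]}}

```text
time: 37.52
tool_pos: [0.5201, 0.0828, 0.2342]
tcp_rot: [0.086, 3.129, 0.002]
wrist_force: [0.8, -0.1, 0.5]
width: 0.353
grip_force: 0.0
```

```bash
python3 - <<'E'
from h import *
kw,iw=shot('wrist','w17'); kt,it=shot('top','top17'); ks,i3=shot('side','s17')
to(.668,-.187,.4,0)
c=np.hstack([cv2.resize(iw,(400,300)),cv2.resize(i3,(400,300))]); c=np.vstack([c,np.hstack([cv2.resize(it[110:290,200:440],(400,300)),cv2.resize(i3[170:300,180:353],(400,300))])])
cv2.imwrite('pics/c17.png',c[:,:,::-1])
E
```

```text
TCP [0.516  0.0825 0.2271] ytool deg 86.86 tilt [ 0.0002 -0.0002] t 37.7
 delta [-0.1665 -0.2608 -0.1728]
 turn [-0.0000e+00  3.0000e-04  1.5159e+00]  delta after turn [-0.2695  0.152  -0.1729]
```

View pics/c17.png

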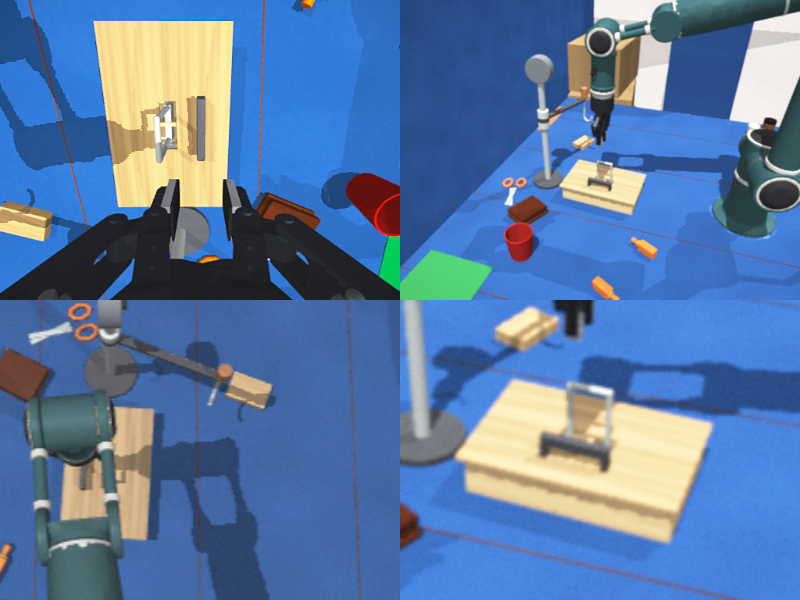

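The wrist, side and top views all show the lid lying flat and centred on the tote. The bail stands up through the slot, with the handle on the +y side. The hook arm is still swung aside.

```bash
cat >> h.py <<'E'
def ray(k,u,v):
    f,cx,cy,R,o=k; d=R@np.array([(u-cx)/f,(v-cy)/f,1]); return o,d/np.linalg.norm(d)
def tri(a,b):
    (o1,d1),(o2,d2)=a,b; A=np.c_[d1,-d2]; t=np.linalg.lstsq(A,o2-o1,rcond=None)[0]; p,q=o1+t[0]*d1,o2+t[1]*d2; return (p+q)/2,np.linalg.norm(p-q)
def blob(im,x0,y0,x1,y1,lo=(6,90,70),hi=(16,255,255)):
    h=cv2.cvtColor(im,cv2.COLOR_RGB2HSV)[y0:y1,x0:x1]; m=cv2.inRange(h,lo,hi); n,l,st,c=cv2.connectedComponentsWithStats(m)
    i=1+np.argmax(st[1:,4]); return c[i]+[x0,y0],st[i]+np.array([x0,y0,0,0,0])
E
python3 - <<'E'
from h import *
L=lambda f:cv2.imread(f'pics/{f}.png')[:,:,::-1].copy()
kt,ks=cam('top'),cam('side')
for t,s in(('top17','side0'),('top0','side0')):
    a,sa=blob(L(t),322,140,348,166); b,sb=blob(L(s),222,100,250,135); print(a,sa,b,sb)
    print(tri(ray(kt,*a),ray(ks,*b)))
k0=proj(ks,(.662,-.187,.308)); print(k0)
# column pole in side0: gray vertical pole edges at few rows
g=L('side0')
for v in(110,120,190,205,215): print(v,g[v,172:200].astype(int).sum(1)//3)
E
```

```text
[333.8028169  153.38028169] [330 149   9  10  71] [235.68617021 116.9893617 ] [229 104  14  23 188]
(array([ 0.6694472 , -0.18655986,  0.3139179 ]), np.float64(0.001585356976910306))
[333.77777778 153.31944444] [330 149   9  10  72] [235.68617021 116.9893617 ] [229 104  14  23 188]
(array([ 0.66953042, -0.18649997,  0.3139556 ]), np.float64(0.0017876418008519641))
[237.72050056 118.93266276]
110 [ 92  94  96 103 120 139 137 145 136 139 135 123 109  91  83  81  87  84
  81  81  82  83  84  86  84  84  87  83]
120 [ 94  97  94  99 117 159 190 200 197 192 183 176 152 110  88  84  86  84
  83  84  86  89  87  88  88  93  89  88]
190 [137 137 139 134 137 142 142 144 143 138 154 174 193 200 196 193 182 163
 157 148 144 142 143 139 146 140 126 109]
205 [149 145 147 149 149 149 147 147 149 150 144 152 173 192 196 202 192 179
 168 158 153 148 147 141 125 105  91  90]
215 [147 143 141 138 134 134 131 127 128 131 132 129 142 164 191 200 197 188
 177 162 145 129 109  92  94  87  90  94]
```

```bash
python3 - <<'E'
from h import *
L=lambda f:cv2.imread(f'pics/{f}.png')[:,:,::-1].copy()
kt,ks=cam('top'),cam('side')
K=np.array([.6690,-.1865])
o,d1=ray(ks,180.2,120); _,d2=ray(ks,187.6,210)
# xy directions of the two rays; column xy on both -> vertical plane through o
for d in(d1,d2): 
    e=d[:2]/np.linalg.norm(d[:2]); 
    # |o+t e-K|=.23
    w=o[:2]-K; b=e@w; c=w@w-.23**2; 
    D=b*b-c; print('C',[ (o[:2]+t*e).round(4) for t in (-b-np.sqrt(D),-b+np.sqrt(D))] if D>0 else D)
im=L('top17'); g=cv2.cvtColor(im,cv2.COLOR_RGB2HSV)
# base disc: low saturation dark
m=cv2.inRange(g,(0,0,40),(180,90,130)); m[:,:240]=0; m[:,295:]=0; m[:130]=0; m[175:]=0
im0=L('top0'); g0=cv2.cvtColor(im0,cv2.COLOR_RGB2HSV); m=cv2.inRange(g0,(0,0,40),(180,90,130)); m[:,:240]=0; m[:,295:]=0; m[:135]=0; m[172:]=0
ys,xs=np.nonzero(m); P=np.array([plane(kt,u,v,.012)[:2] for u,v in zip(xs,ys)]); print('disc',len(P),P.min(0),P.max(0), np.median(P,0))
E
```

```text
C [array([0.7543, 0.0271]), array([ 0.8922, -0.2422])]
C [array([0.7537, 0.0274]), array([ 0.8919, -0.2431])]
disc 903 [ 0.69602747 -0.07916174] [0.82161254 0.08422301] [0.762119   0.01982025]
```

Call:
{"op": "jog_arm", "data": {"turn": [[0,0,0],[0,0,0],[0,0,0],[0,0,0.06],[0,0,0.105],[0,0,0.105],[0,0,0.105],[0,0,0.105],[0,0,0.105],[0,0,0.105],[0,0,0.105],[0,0,0.105],[0,0,0.105],[0,0,0.105],[0,0,0.105],[0,0,0.105],[0,0,0.105],[0,0,0.105],[0,0,0.04],[0,0,0]], "delta_pos": [[-0.001,-0.01,0],[-0.001,-0.025,0],[-0.001,-0.015,0],[0,0,0],[0,0,0],[0,0,0],[0,0,0],[0,0,0],[0,0,0],[0,0,0],[0,0,0],[0,0,0],[0,0,0],[0,0,0],[0,0,0],[0,0,0],[0,0,0],[0,0,0],[0,0,0],[0,0,0]], "gripper": [0.085,0.085,0.085,0.085,0.085,0.085,0.085,0.085,0.085,0.085,0.085,0.085,0.085,0.085,0.085,0.085,0.085,0.085,0.085,0.085]}}

```text
time: 39.33
tool_pos: [0.5152, 0.0318, 0.225]
tcp_rot: [-2.28, -2.158, 0.005]
wrist_force: [-0.4, 0.3, 0.2]
width: 1.0
grip_force: 0.0
```

```bash
python3 - <<'E'
from h import *
kw,iw=shot('wrist','w18'); to(.5165,.0325,.09,-3)
# bail in wrist image: bright grey pixels
h=cv2.cvtColor(iw,cv2.COLOR_RGB2HSV); m=cv2.inRange(h,(0,0,110),(180,45,255)); n,l,st,c=cv2.connectedComponentsWithStats(m)
print([(x.tolist()) for x in st[1:] if x[4]>60])
print('pred',[proj(kw,(.5165+a,.0325-a*.055,.143)).round() for a in(-.03,.03)])
E
```

```text
TCP [0.5154 0.0319 0.2253] ytool deg -3.05 tilt [-0.0033 -0.0004] t 39.4
 delta [0.0008 0.0015 0.1353]
 turn [-0.0033  0.0006 -0.0009]  delta after turn [0.0007 0.0011 0.1353]
[[392, 104, 120, 89, 6493], [215, 118, 88, 11, 932], [226, 154, 65, 36, 1258], [286, 154, 5, 17, 67], [306, 236, 64, 1, 64], [126, 241, 40, 51, 582], [349, 241, 40, 51, 585]]
pred [array([225., 185.]), array([292., 185.])]
```

Call:
{"op": "jog_arm", "data": {"turn": [[0,0,0],[0,0,0],[0,0,0],[0,0,0],[0,0,0],[0,0,0],[0,0,0],[0,0,0],[0,0,0],[0,0,0],[0,0,0],[0,0,0]], "delta_pos": [[0,0.001,0.01],[0,0,0.03],[0,0,0.03],[0,0,0.03],[0,0,0.02],[0,0,0.01],[0,0,0],[0,0,0],[0,0,0],[0,0,0],[0,0,0],[0,0,0]], "gripper": [0.085,0.085,0.085,0.085,0.085,0.085,0.085,0.05,0.05,0.05,0.05,0.05], "grip_force": 30}}

```text
time: 40.38
tool_pos: [0.5171, 0.0326, 0.0991]
tcp_rot: [-2.28, -2.161, 0.001]
wrist_force: [-5.3, -0.1, 3.5]
width: 0.679
grip_force: 31.5
```

Call:
{"op": "jog_arm", "data": {"turn": [[0,0,0],[0,0,0],[0,0,0],[0,0,0],[0,0,0],[0,0,0]], "delta_pos": [[0,0.002,0],[0,0.002,0],[0,0.002,0],[0,0.002,0],[0,0,0],[0,0,0]], "gripper": [0.05,0.05,0.05,0.05,0.05,0.05]}}

```text
time: 40.88
tool_pos: [0.5242, 0.0323, 0.0991]
tcp_rot: [-2.279, -2.16, 0.002]
wrist_force: [-8.1, -0.4, 5.1]
width: 0.681
grip_force: 31.7
```

Call:
{"op": "jog_arm", "data": {"turn": [[0,0,0],[0,0,0],[0,0,0],[0,0,0],[0,0,0],[0,0,0],[0,0,0],[0,0,0],[0,0,0],[0,0,0],[0,0,0],[0,0,0],[0,0,0],[0,0,0]], "delta_pos": [[0,0,0],[0,0,0],[0,0,0],[0,0,0],[0,0,0],[0,0,-0.01],[0,0,-0.03],[0,0,-0.03],[0,0,-0.03],[0,0,-0.03],[0,0,-0.03],[0,0,-0.03],[0,0,-0.03],[0,0,-0.03]], "gripper": [0.085,0.085,0.085,0.085,0.085,0.085,0.085,0.085,0.085,0.085,0.085,0.085,0.085,0.085]}}

```text
time: 42.05
tool_pos: [0.5252, 0.0321, 0.3496]
tcp_rot: [2.28, 2.16, 0.001]
wrist_force: [1.0, -0.2, 0.1]
width: 0.991
grip_force: 0.0
```

```bash
python3 - <<'E'
from h import *
to(.669,-.1865,.40,-3); print(read_state()['q'].round(2))
E
```

```text
TCP [0.5252 0.0321 0.3496] ytool deg -3.09 tilt [0.001 0.   ] t 42.0
 delta [-0.2105  0.1554 -0.0502]
 turn [ 0.001  -0.0001 -0.0016]  delta after turn [-0.2107  0.155  -0.0504]
[ 0.01 -0.08  1.72 -0.    1.5   0.07]
```

Call:
{"op": "jog_arm", "data": {"turn": [[0,0,0],[0,0,0],[0,0,0],[0,0,0],[0,0,0],[0,0,0],[0,0,0],[0,0,0],[0,0,0],[0,0,0],[0,0,0],[0,0,0.109],[0,0,0.109],[0,0,0.109],[0,0,0]], "delta_pos": [[0,0,-0.015],[-0.01,0.007,-0.02],[-0.0234,0.0172,-0.02],[-0.0234,0.0172,-0.015],[-0.0234,0.0172,0],[-0.0234,0.0172,0],[-0.0234,0.0172,0],[-0.0234,0.0172,0],[-0.0234,0.0172,0],[-0.0234,0.0172,0],[-0.013,0.01,0],[0,0,0],[0,0,0],[0,0,0],[0,0,0]], "gripper": [0.06,0.06,0.06,0.06,0.06,0.06,0.06,0.06,0.06,0.06,0.06,0.06,0.06,0.06,0.06]}}

```text
time: 43.3
tool_pos: [0.6685, -0.1864, 0.4176]
tcp_rot: [-2.605, -1.757, 0.0]
wrist_force: [-0.7, -0.6, -1.0]
width: 0.702
grip_force: 0.0
```

```bash
python3 - <<'E'
from h import *
kw,iw=shot('wrist','w19'); kt=cam('top')
h=cv2.cvtColor(iw,cv2.COLOR_RGB2HSV); m=cv2.inRange(h,(6,90,60),(17,255,255)); n,l,st,c=cv2.connectedComponentsWithStats(m)
u,v=proj(kw,(.669,-.1865,.332)); print('pred',u,v)
for i in range(1,n):
    if st[i,4]>150: print(st[i],c[i],plane(kw,*c[i],.332).round(4))
to(.669,-.1865,.272,-21.7)
E
```

```text
pred 257.37365600420196 185.0003048125021
[ 90   0  55  41 493] [118.24340771  24.20892495] [ 0.6176 -0.0247  0.332 ]
[114  52  42  28 229] [137.25764192  68.22707424] [ 0.6157 -0.0582  0.332 ]
[279 152  29  45 350] [287.86       174.13142857] [ 0.6984 -0.1873  0.332 ]
[ 411  153   48  124 2560] [435.57460938 214.35976562] [ 0.8142 -0.2763  0.332 ]
[245 161  29  37 708] [259.46327684 179.16242938] [ 0.6728 -0.1821  0.332 ]
[ 363  343   53   41 1058] [383.88279773 365.81758034] [ 0.7221 -0.4406  0.332 ]
TCP [ 0.6685 -0.1863  0.4177] ytool deg -21.71 tilt [ 0.0002 -0.0001] t 43.4
 delta [-0.      0.0006  0.1457]
 turn [ 0.0002 -0.     -0.0002]  delta after turn [-0.      0.0006  0.1457]
```

Call:
{"op": "jog_arm", "data": {"turn": [[0,0,0],[0,0,0],[0,0,0],[0,0,0],[0,0,0],[0,0,0],[0,0,0],[0,0,0]], "delta_pos": [[0.0025,0.0015,0.01],[0,0,0.03],[0,0,0.03],[0,0,0.03],[0,0,0.025],[0,0,0.012],[0,0,0.007],[0,0,0]], "gripper": [0.06,0.06,0.06,0.06,0.06,0.06,0.06,0.06]}}

```text
time: 44.02
tool_pos: [0.6701, -0.1839, 0.2714]
tcp_rot: [-2.599, -1.761, 0.003]
wrist_force: [0.1, -0.6, -0.2]
width: 0.704
grip_force: 0.0
```

Call:
{"op": "jog_arm", "data": {"turn": [[0,0,0],[0,0,0],[0,0,0],[0,0,0],[0,0,0],[0,0,0],[0,0,0]], "delta_pos": [[0,0,0],[0,0,0],[0,0,0],[0,0,0],[0,0,0],[0,0,0],[0,0,0]], "gripper": [0.01,0.01,0.01,0.01,0.01,0.01,0.01], "grip_force": 90}}

```text
time: 44.6
tool_pos: [0.6715, -0.1848, 0.2744]
tcp_rot: [2.601, 1.759, 0.002]
wrist_force: [-0.3, -0.9, 2.9]
width: 0.303
grip_force: 88.6
```

```bash
python3 - <<'E'
from h import *
ks=cam('side'); p,R,s=tool(); print(p,s['wrist_force'],np.degrees(np.arctan2(R[1,0],R[0,0])))
K=np.array([.671,-.1845]); o,d=ray(ks,184,165); e=d[:2]/np.linalg.norm(d[:2]); w=o[:2]-K; b=e@w; t=-b-np.sqrt(b*b-w@w+.23**2); C=o[:2]+t*e
a0=np.arctan2(*(C-K)[::-1]); print('C',C,'a0',a0)
for y in(-.05,-.045,-.04): print(y,'a',np.arcsin((C[1]-y)/.23))
B=np.array([.5245,.032])
for a in np.arange(-.05,.2,.025):
    u=np.array([np.cos(a),np.sin(a)]); Kn=C-.23*u; S=Kn+.017*np.array([-u[1],u[0]]); print(round(a,3),Kn.round(4),'seat-bail',(S-B).round(4))
E
```

```text
[ 0.67145278 -0.18481178  0.27437607] [-0.27408578 -0.89500219  2.89704611] 68.15513781966492
C [0.75184645 0.03082267] a0 1.2116167097635344
-0.05 a 0.3590691484679637
-0.045 a 0.3359474135924522
-0.04 a 0.3130109088487868
-0.05 [0.5221 0.0423] seat-bail [-0.0015  0.0273]
-0.025 [0.5219 0.0366] seat-bail [-0.0022  0.0216]
0.0 [0.5218 0.0308] seat-bail [-0.0027  0.0158]
0.025 [0.5219 0.0251] seat-bail [-0.003   0.0101]
0.05 [0.5221 0.0193] seat-bail [-0.0032  0.0043]
0.075 [0.5225 0.0136] seat-bail [-0.0033 -0.0015]
0.1 [0.523  0.0079] seat-bail [-0.0032 -0.0072]
0.125 [0.5236 0.0021] seat-bail [-0.003 -0.013]
0.15 [ 0.5244 -0.0035] seat-bail [-0.0026 -0.0187]
0.175 [ 0.5254 -0.0092] seat-bail [-0.0021 -0.0245]
```

Call:
{"op": "jog_arm", "data": {"turn": [[0,0,0.016],[0,0,0],[0,0,0.062],[0,0,0],[0,0,0.062],[0,0,0],[0,0,0.062],[0,0,0],[0,0,0.062],[0,0,0],[0,0,0.031],[0,0,0]], "delta_pos": [[0,0,0],[0,-0.0143,0],[0,0,0],[0,-0.0143,0],[0,0,0],[0,-0.0143,0],[0,0,0],[0,-0.0143,0],[0,0,0],[0,-0.0143,0],[0,0,0],[0,0,0]], "gripper": [0.01,0.01,0.01,0.01,0.01,0.01,0.01,0.01,0.01,0.01,0.01,0.01]}}

```text
time: 45.6
tool_pos: [0.6076, -0.15, 0.2732]
tcp_rot: [2.832, 1.357, -0.005]
wrist_force: [-3.9, -4.2, 2.2]
width: 0.303
grip_force: 89.4
```

Call:
{"op": "jog_arm", "data": {"turn": [[0,0,0.031],[0,0,0],[0,0,0.062],[0,0,0],[0,0,0.062],[0,0,0],[0,0,0.062],[0,0,0],[0,0,0.062],[0,0,0],[0,0,0.031],[0,0,0]], "delta_pos": [[-0.001,0,0],[0,-0.0143,0],[0,0,0],[0,-0.0143,0],[0,0,0],[0,-0.0143,0],[0,0,0],[0,-0.0143,0],[0,0,0],[0,-0.0143,0],[0,0,0],[0,0,0]], "gripper": [0.01,0.01,0.01,0.01,0.01,0.01,0.01,0.01,0.01,0.01,0.01,0.01]}}

```text
time: 46.6
tool_pos: [0.5593, -0.0954, 0.2731]
tcp_rot: [-3.006, -0.909, 0.0]
wrist_force: [-0.2, -1.3, 1.3]
width: 0.302
grip_force: 89.6
```

Call:
{"op": "jog_arm", "data": {"turn": [[0,0,0.031],[0,0,0],[0,0,0.062],[0,0,0],[0,0,0.062],[0,0,0],[0,0,0.062],[0,0,0],[0,0,0.031],[0,0,0]], "delta_pos": [[0,0,0],[0,-0.0143,0],[0,0,0],[0,-0.0143,0],[0,0,0],[0,-0.0143,0],[0,0,0],[0,-0.0143,0],[0,0,0],[0,0,0]], "gripper": [0.01,0.01,0.01,0.01,0.01,0.01,0.01,0.01,0.01,0.01]}}

```text
time: 47.43
tool_pos: [0.5349, -0.0438, 0.2734]
tcp_rot: [-3.096, -0.531, -0.003]
wrist_force: [2.9, 0.2, 0.1]
width: 0.303
grip_force: 89.6
```

```bash
python3 - <<'E'
from h import *
from scipy.optimize import least_squares
p,R,s=tool(); print(p,s['wrist_force'],s['width'])
K=np.array([[.671,-.1845],[.6076,-.150],[.5593,-.0954],p[:2]])
f=least_squares(lambda c:np.hypot(*(K-c).T)-.23,[.752,.031]); C=f.x; print('C',C,f.fun)
B=np.array([.5245,.032])
for a in(.05,.06,.07,.08,.09): 
    u=np.array([np.cos(a),np.sin(a)]); Kn=C-.23*u; S=Kn+.017*np.array([-u[1],u[0]]); print(a,Kn.round(4),'seat-bail',(S-B).round(4))
print('a now',np.arcsin((C[1]-p[1])/.23),np.arctan2(R[1,0],R[0,0]))
E
```

```text
[ 0.53490986 -0.0438402   0.27339313] [2.91049478 0.2343389  0.07399077] 0.303401953134752
C [0.75227605 0.0299531 ] [-0.00066197  0.00089885  0.00011553 -0.00044933]
0.05 [0.5226 0.0185] seat-bail [-0.0028  0.0034]
0.06 [0.5227 0.0162] seat-bail [-0.0028  0.0011]
0.07 [0.5228 0.0139] seat-bail [-0.0028 -0.0012]
0.08 [0.523  0.0116] seat-bail [-0.0028 -0.0035]
0.09 [0.5232 0.0093] seat-bail [-0.0028 -0.0058]
a now 0.3266167400731845 0.3398240694069124
```

Call:
{"op": "jog_arm", "data": {"turn": [[0,0,0],[0,0,0],[0,0,0],[0,0,0],[0,0,0],[0,0,0],[0,0,0],[0,0,0],[0,0,0],[0,0,0],[0,0,0],[0,0,0]], "delta_pos": [[0,0,0.006],[0,0,0.01],[0,0,0.01],[0,0,0.01],[0,0,0.01],[0,0,0.01],[0,0,0.01],[0,0,0.01],[0,0,0.01],[0,0,0.01],[0,0,0.004],[0,0,0]], "gripper": [0.01,0.01,0.01,0.01,0.01,0.01,0.01,0.01,0.01,0.01,0.01,0.01], "grip_force": 110}}

```text
time: 48.43
tool_pos: [0.5345, -0.046, 0.1751]
tcp_rot: [3.096, 0.531, 0.001]
wrist_force: [-7.3, -2.3, 15.3]
width: 0.297
grip_force: 109.7
```

```bash
python3 - <<'E'
from h import *
ks,i3=shot('side','s20'); s=read_state(); print(s['tool_pos'],s['width'],s['wrist_force'])
cv2.imwrite('pics/c20.png',cv2.resize(i3[110:320,150:430],(800,600),interpolation=cv2.INTER_CUBIC)[:,:,::-1])
E
```

```text
[ 0.53459996 -0.04606857  0.1753857 ] 0.29444226585352434 [-7.73331185 -1.52085231 14.04581005]
```

View pics/c20.png

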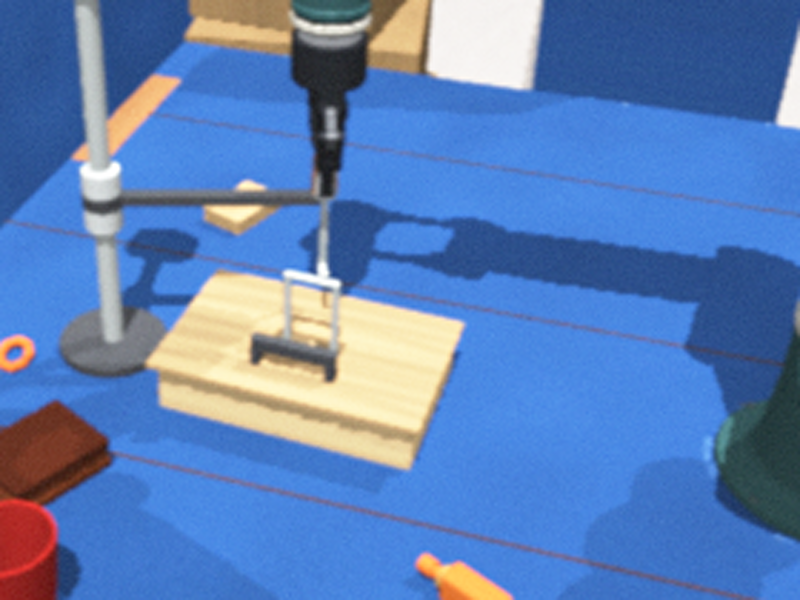

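The last picture shows the knob held and pulled down, with the hook just behind the bail opening at about (323,270). Now I sweep it under the bail bar.

Call:
{"op": "jog_arm", "data": {"turn": [[0,0,0.033],[0,0,0],[0,0,0],[0,0,0.066],[0,0,0],[0,0,0],[0,0,0.066],[0,0,0],[0,0,0],[0,0,0.066],[0,0,0],[0,0,0],[0,0,0.033],[0,0,0]], "delta_pos": [[-0.0007,0,0],[0,-0.0076,0],[0,-0.0077,0],[0,0,0],[0,-0.0076,0],[0,-0.0077,0],[0,0,0],[0,-0.0076,0],[0,-0.0077,0],[0,0,0],[0,-0.0076,0],[0,-0.0077,0],[0,0,0],[0,0,0]], "gripper": [0.01,0.01,0.01,0.01,0.01,0.01,0.01,0.01,0.01,0.01,0.01,0.01,0.01,0.01]}}

```text
time: 49.65
tool_pos: [0.5206, 0.0135, 0.1751]
tcp_rot: [3.139, 0.115, -0.003]
wrist_force: [-6.6, -2.6, 15.2]
width: 0.293
grip_force: 110.0
```

```bash
python3 - <<'E'
from h import *
kt,it=shot('top','top21'); ks,i3=shot('side','s21'); tote(kt,it,.061); p,R,s=tool(); print(p,s['wrist_force'],s['width'])
# bail/tote moved? compare side pics around the tote
a=cv2.imread('pics/s20.png').astype(int); d=np.abs(a-i3[:,:,::-1].astype(int)).sum(2)
print('lid region diff', (d[225:275,210:240]>90).mean(), (d[240:270,270:310]>90).mean())
to(.5228,.0148,.175)
E
```

```text
tote [array([484.3,  17.6]), array([112.1, 115.2]), np.float64(0.1)]
[0.52053073 0.01339942 0.17509786] [-6.6062272  -3.07601779 13.94896654] 0.3047044535657696
lid region diff 0.0 0.0
TCP [0.5205 0.0134 0.1751] ytool deg -85.75 tilt [-0.0019 -0.0007] t 49.8
 delta [ 0.0024 -0.0012  0.0001]
```

Call:
{"op": "jog_arm", "data": {"turn": [[0,0,0],[0,0,0],[0,0,0],[0,0,0],[0,0,0],[0,0,0],[0,0,0],[0,0,0],[0,0,0],[0,0,0],[0,0,0],[0,0,0],[0,0,0],[0,0,0]], "delta_pos": [[0,0,-0.004],[0,0,-0.006],[0,0,-0.006],[0,0,-0.006],[0,0,-0.006],[0,0,-0.005],[0,0,-0.004],[0,0,-0.003],[0,0,-0.003],[0,0,-0.003],[0,0,-0.003],[0,0,-0.003],[0,0,0],[0,0,0]], "gripper": [0.01,0.01,0.01,0.01,0.01,0.01,0.01,0.01,0.01,0.01,0.01,0.01,0.01,0.01]}}

```text
time: 50.92
tool_pos: [0.5205, 0.0134, 0.225]
tcp_rot: [3.139, 0.116, -0.004]
wrist_force: [-3.9, -2.1, 5.4]
width: 0.3
grip_force: 108.8
```

Call:
{"op": "jog_arm", "data": {"turn": [[0,0,0],[0,0,0],[0,0,0],[0,0,0],[0,0,0],[0,0,0],[0,0,0],[0,0,0],[0,0,0],[0,0,0],[0,0,0],[0,0,0],[0,0,0],[0,0,0]], "delta_pos": [[0,0,-0.003],[0,0,-0.003],[0,0,-0.004],[0,0,-0.004],[0,0,-0.004],[0,0,-0.004],[0,0,-0.004],[0,0,-0.004],[0,0,-0.004],[0,0,-0.003],[0,0,-0.003],[0,0,0],[0,0,0],[0,0,0]], "gripper": [0.01,0.01,0.01,0.01,0.01,0.01,0.01,0.01,0.01,0.01,0.01,0.01,0.01,0.01]}}

```text
time: 52.08
tool_pos: [0.5209, 0.0135, 0.2641]
tcp_rot: [-3.139, -0.114, 0.005]
wrist_force: [-5.1, -2.1, -0.4]
width: 0.296
grip_force: 108.4
```

```bash
cat >> h.py <<'E'
def lid(ks,im):
    h=cv2.cvtColor(im,cv2.COLOR_RGB2HSV); m=cv2.inRange(h,(10,20,110),(32,150,255)); m[:170]=0; m[:,:190]=0; m[:,340:]=0
    n,l,st,c=cv2.connectedComponentsWithStats(m); i=1+np.argmax(st[1:,4]); q=cv2.findContours((l==i).astype(np.uint8),0,2)[0][0][:,0]
    print('lid blob',st[i],'L',q[q[:,0].argmin()],'R',q[q[:,0].argmax()],'T',q[q[:,1].argmin()],'B',q[q[:,1].argmax()])
E
python3 - <<'E'
from h import *
lid(cam('side'),cv2.imread('pics/s20.png')[:,:,::-1].copy())
ks,i3=shot('side','s22'); lid(ks,i3); p,R,s=tool(); print(p,s['wrist_force'],s['width'])
E
```

```text
lid blob [ 200  205  112   69 4717] L [200 236] R [311 224] T [226 205] B [289 273]
lid blob [ 200  193  113   70 4549] L [200 223] R [312 214] T [226 193] B [289 262]
[0.52088109 0.01349861 0.2641198 ] [-4.36942836 -1.62120621 -0.37821611] 0.29732084686339705
```

Call:
{"op": "jog_arm", "data": {"turn": [[0,0,0],[0,0,0],[0,0,0],[0,0,0],[0,0,0],[0,0,0],[0,0,0],[0,0,0],[0,0,0],[0,0,0]], "delta_pos": [[0,0,0],[0,0,0],[0,0,0],[0,0,0],[0,0,0],[0,0,0],[0,0,0],[0,0,0],[0,0,0],[0,0,0]], "gripper": [0.035,0.045,0.055,0.06,0.06,0.06,0.06,0.06,0.06,0.06]}}

```text
time: 52.97
tool_pos: [0.522, 0.0135, 0.2652]
tcp_rot: [-3.139, -0.114, -0.0]
wrist_force: [0.2, -0.1, 0.7]
width: 0.701
grip_force: 0.0
```

Call:
{"op": "jog_arm", "data": {"turn": [[0,0,0],[0,0,0],[0,0,0],[0,0,0],[0,0,0],[0,0,0],[0,0,0],[0,0,0],[0,0,0],[0,0,0],[0,0,0],[0,0,0],[0,0,0],[0,0,0],[0,0,0],[0,0,0],[0,0,0],[0,0,0],[0,0,0],[0,0,0]], "delta_pos": [[0,0,-0.005],[0,0,-0.015],[0,0,-0.02],[0,0,-0.025],[0,0,-0.025],[0,0,-0.025],[0,0,-0.02],[-0.02,0,0],[-0.03,0,0],[-0.03,0,0],[-0.02,0,0],[0,0,0],[0,0,0],[0,0,0],[0,0,0],[0,0,0],[0,0,0],[0,0,0],[0,0,0],[0,0,0]], "gripper": [0.06,0.06,0.06,0.06,0.06,0.06,0.06,0.06,0.06,0.06,0.06,0.06,0.06,0.06,0.06,0.06,0.06,0.06,0.06,0.06]}}

```text
time: 54.63
tool_pos: [0.4224, 0.0063, 0.4]
tcp_rot: [-3.139, -0.114, 0.001]
wrist_force: [-0.3, 1.0, 0.3]
width: 0.7
grip_force: 0.0
```

```bash
python3 - <<'E'
from h import *
for i in range(4):
    ks,i3=shot('side',f's23_{i}'); lid(ks,i3)
k=ks; b,sb=blob(i3,180,80,290,200); print('knob',b,sb,'pred at rest',proj(ks,(.5228,.0148,.308)))
# corners of lid at level, z of lid top: project
for z in(.061,.10,.11,.12): print(z,[proj(ks,(.5245+.9985*x+.055*y,.032-.055*x+.9985*y,z)).round(1).tolist() for x,y in((.143,.093),(-.143,-.093),(.143,-.093),(-.143,.093))])
print(read_state()['wrist_force'],read_state()['time'])
E
```

```text
lid blob [ 200  174  114   88 4859] L [200 223] R [313 212] T [234 174] B [289 261]
lid blob [ 200  174  114   88 4853] L [200 223] R [313 212] T [234 174] B [289 261]
lid blob [ 200  174  114   88 4851] L [200 223] R [313 212] T [234 174] B [289 261]
lid blob [ 200  174  114   88 4852] L [200 223] R [313 212] T [234 174] B [289 261]
knob [262.40425532 152.53191489] [258 144  10  18 141] pred at rest [262.45219318 152.65311143]
0.061 [[200.8, 236.5], [312.2, 222.4], [226.2, 203.4], [296.2, 260.4]]
0.1 [[200.1, 225.7], [313.3, 212.0], [226.0, 193.3], [297.2, 249.2]]
0.11 [[199.9, 222.9], [313.6, 209.2], [225.9, 190.6], [297.5, 246.3]]
0.12 [[199.8, 220.0], [313.9, 206.5], [225.9, 187.9], [297.8, 243.3]]
[-0.03534022  1.08706422  0.08416768] 54.8333
```

The knob is back at rest height (0.308 m). The tote hangs motionless over four consecutive frames, about 45 mm up and within about 1° of level, and the gripper is clear.

```bash
python3 -c "
from workcell import ticket; print(ticket.finish_job())"
```

```text
the job is handed in; nothing more can be done
None
```

The job is handed in: all three punches are in the tote, two in one bay and one in the other, the lid is flat with the bail through its slot, and the tote hangs still from the hook, clear of the bench and within about 1° of level.

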